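# Take a pressed pellet die apart for cleaning

## Task

The pellet die has just come out of the press and has to be taken apart for cleaning, from the top down, each part the same way up as now: lower the black-headed plunger into the small glass beaker, slip the brass spacer ring over the peg of the small white stand, slip the steel die body over the peg of the black stand, and last set the base flat in the middle of the round steel pan. Set each part down gently, without dropping or banging it, let go of it, and leave the amber bottle standing where it is.

Things in the scene. Friction and masses are not known exactly. Their poses are not given: they have to be found in the camera images.
- plunger_c (a point): plunger, top of the stack: steel stem 22 mm across, 62 mm long, black ribbed knob on top 30 mm across, 16 mm high (78 mm in all). Point at its centre, 39 mm above its lower end; z up along its axis. At the start the stem hangs loose through ring and die body down to the boss of the base, the knob starting 8 mm above the ring; it must be drawn straight up over 60 mm to come free. 0.22 kg.
- ring_c (a point): brass spacer ring, second from the top, lying loose on the die body round the plunger's stem: 38 mm across, hole 26 mm, 14 mm high. The point is at its centre, half-way up; z is its axis, up. The plunger's knob does not pass through it. About 0.08 kg.
- die_body_c (a point): bright steel die body, a thick tube under the ring: 50 mm across, bore 26 mm right through, 45 mm high. The point is at its centre, half-way up; z is its axis, up. It sits loosely on the base, round the base's boss. About 0.45 kg.
- base_c (a point): dark steel base at the bottom of the stack: a disc 64 mm across and 14 mm high, with a bright boss 22 mm across and 5 mm high in the middle of its top. The point is at the centre of the disc, 7 mm above its underside; z is its axis, up. It stands on the desk; an orange tray, 41 mm high, stands fixed between it and the mat. About 0.35 kg.
- beaker: small clear glass beaker, empty, fixed on the 2 mm thick teal mat: 50 mm across and 59 mm high, about 40 mm wide inside at the bottom and 44 mm at the top, floor 3 mm thick. Origin at the centre of its underside; z up. Place of the plunger, whose knob then stands clear above the rim (it may lean on the glass).
- ring_stand: small stand fixed on the mat: white round foot 46 mm across and 8 mm high with a steel peg 8 mm thick in its middle, whose rounded tip is 42 mm above its underside. Origin at the centre of its underside; z up. Place of the brass ring, which ends flat on the foot.
- body_stand: larger stand fixed on the mat: black round foot 64 mm across and 8 mm high with a steel peg 8 mm thick in its middle, whose rounded tip is 66 mm above its underside. Origin at the centre of its underside; z up. Place of the die body, which ends flat on the foot.
- pan: round flat stainless pan with a thin rim, pale and shiny, fixed on the mat, 90 mm across, 4 mm high; its surface for putting things on is its flat top. Origin at the centre of its underside; z up. Place of the base.
- bottle: amber bottle with a white cap, 42 mm across and 86 mm high, standing loose behind the stack; a bystander. Origin at the centre of its underside; z up.
There are look-alikes about, which are no part of the job. What is shaped like the part that bears die_body_c but red is not meant.

How it is judged:
By the outcome, as a careful person would: the job done as asked, in the order asked, and still so for the second after the job is handed in, with the robot touching nothing.
It also fails if it takes over 120 s, if anything falls off the work surface, if the arm or the gripper's body presses on something with over 40 N, if the wrist force passes 120 N, or if a joint passes its speed limit or range.

## Robot

A 6-joint arm with a two-finger parallel gripper is mounted at the origin on the work surface; the furniture and walls round the work are solid. World frame = base frame: x ahead of the robot, y to its left, z up, the work surface at z = 0. Lengths are in mm, angles in rad, forces in N, time in s.
With the tool pointing down it reaches from about 325 to 850 mm from the base axis. Payload 15.5 kg.
Tool frame: the origin (TCP) lies at the very end of the fingers, on their centre line; the grasp point (between the pads) lies 19 mm behind it; z points along the fingers, y is the line along which they close (so a half turn about z gives the same grasp; the last joint's range is limited). The gripper opens to 91 mm and grips with 3 to 60 N. Pads are 32 mm wide; open, the fingers measure 118 mm over their backs; the gripper's body (76 mm by 178 mm) begins 60 mm behind the grasp point.
Start: joints at [-0.883, 0.494, 1.345, -0, 1.302, -0.096], TCP at [440.793, -443.089, 213.915] pointing down, gripper open.
Joint ranges: [-2.91, 2.91], [-0.82, 2.16], [0.22, 2.67], [-1.22, 4.37], [0.12, 2.79], [-3.08, 3.08]. Speed limits (rad/s): [1.89, 1.89, 2.57, 3.01, 3.01, 3.01].

## Interface

Orientations are given as a rotation vector (axis times angle).
In Python, from rig import robot gives the robot as it stands.
- The arm moves only by the tool jog_arm, never from a script. Its argument "rows" is one flat list of numbers, 5 for each row, row after row: the shift along the tool's x, y, z in mm, then the turn about the tool's z in rad, then the finger opening in mm, from 0 to 91.2. A call has exactly 5 rows; each row shifts and turns the commanded pose from where the row before left it, along the tool's axes as they then stand; what a row does not reach is not made up. A row lasts 1/12 s, in which the tool goes at most 41.7 mm and 7.16 degrees, less where a joint would pass 70% of its speed; a pose out of reach is approached as far as the arm can. A call with a gripper value outside its range is refused whole. The fingers move at their own pace and stop on an object; the grip force is fixed at half the most. Time passes only in rows, so rows that do not move let the fingers close, or fill a call up. It gives the time, the measured TCP pose, the force, the opening and the grip force at its end, in the units of the state.
- robot.read_state(): the state, without advancing time (a new reading comes with each control period).
- robot.read_camera(name): name is "scene" or "top" or "wrist"; returns the picture (420x560x3 uint8, red, green, blue); there is no depth.
- robot.camera_info(name): a dict with "vfov" (degrees; the focal length in pixels is half the picture's height over the tangent of half this angle, whatever the lens; pixels are square), "cx", "cy" (the principal point, pixels), "k1" (the pictures are not rectified: a ray, as slopes to the right and down, at radius r is drawn at 1 + k1 r^2 times it, then the intrinsics apply), "position" and "attitude" of the camera in the world; the wrist camera has in their place "T_tool_cam" (4x4, takes a point from camera to tool coordinates, whose origin is the TCP and whose axes are the flange's). Camera axes: x right, y down, z forward; pixel columns grow to the right and rows downward; lengths in mm; the calibration is good to about 2 mm. A picture is of the moment at which its call begins: read the wrist's pose just before it. camera_info takes no time and is no camera call.
- robot.job_done(): hands the job in; it is judged then, once.
Trained networks look in the newest picture that a camera, given by its name, has taken for a name from the list of things; names that differ only in an ending like _2 or _b are one class to them, and where a whole thing is asked for, a point or a joint stands for the part that bears it (a point fixed in the world has none). Each returns a list of dicts, best first, with "conf" (0 to 1); they miss things now and then, are a little off and sometimes report something else, mostly with a low value. They report only what shows in the picture. A call takes as long as a camera call. They do not tell look-alikes from the thing itself.
- robot.look_for(query, camera): "bbox" ([centre column, centre row, width, height] in pixels, round what is visible of it).
- robot.regions_of(query, camera): "mask" (420x560 bool, what is visible of it) and "bbox" ([centre column, centre row, width, height] in pixels, round what is visible of it).
The state is a dict: "time": time; "qpos": joint angles; "joint_velocities": joint speeds; "joint_torque": joint torques, N m; "eef_pos": TCP position; "ee_rot": TCP orientation; "contact_force": force on the tool from outside, world axes, zero at the start; "moment": the same for the moment, N m; "width": opening from 0.0 (shut) to 1.0 (fully open); "grasp_force": force on a finger pad.
Only numpy, scipy, OpenCV 4.12 (cv2) and the standard library are available. Lean on these libraries where they do the work, as an engineer would, in place of code of your own. Each camera call takes 0.05 s, during which the arm holds its last target. There are 200 camera calls.

## Working session

There is one attempt and no reset: what is moved stays moved. The work goes in short steps, Python scripts to look and compute and a tool call to move; the robot and the scene stay as the last step left them, time stands still between calls to the robot, and variables do not carry over. Pictures are saved under pics/ and viewed, at most 15 in all, crops included, and the job is handed in when it is done.

Besides the shell and the picture viewer there is one more tool, called after ">>>" in YAML: its name, and indented under it one key for each argument. jog_arm: Moves the arm, as the interface text tells. Its arguments: {"type":"object","properties":{"rows":{"type":"array","items":{"type":"number"}}},"required":["rows"]}

```bash
ls; mkdir -p pics; python3 - <<'E'
from rig import robot
import cv2
for n in ("scene","top"):
    im=robot.read_camera(n); cv2.imwrite(f"pics/{n}0.png",im[:,:,::-1])
    print(n,robot.camera_info(n))
    for q in ["plunger_c","ring_c","die_body_c","base_c","beaker","ring_stand","body_stand","pan","bottle"]:
        print(q,[(round(d["conf"],2),[round(float(v),1) for v in d["bbox"]]) for d in robot.look_for(q,n)][:4])
print(robot.camera_info("wrist")); print(robot.read_state())
E
```

```text
pics
scene {'vfov': 57.422525742543314, 'cx': 280.46815083797276, 'cy': 206.97210045695937, 'k1': 0.005052745767887979, 'position': array([ 603.48985776, -971.97810599,  601.77026844]), 'attitude': array([-2.11393578, -0.0663799 ,  0.0727138 ])}
plunger_c [(0.65, [314.5, 168.2, 6.3, 7.6])]
ring_c []
die_body_c [(0.64, [276.4, 186.6, 18.3, 22.1]), (0.63, [314.6, 182.3, 10.3, 15.5])]
base_c [(0.69, [311.4, 189.8, 23.4, 11.3]), (0.39, [219.6, 305.8, 24.1, 18.7])]
beaker [(0.59, [227.7, 245.1, 17.2, 25.6])]
ring_stand [(0.75, [220.9, 305.1, 24.9, 19.0])]
body_stand [(0.85, [194.3, 275.3, 31.5, 28.8])]
pan [(0.96, [261.6, 266.4, 36.3, 20.8])]
bottle [(0.82, [336.8, 165.8, 15.7, 25.7])]
top {'vfov': 47.09465440275181, 'cx': 277.71741618455604, 'cy': 208.54415457133786, 'k1': -0.1340014355223221, 'position': array([ 394.79208335, -103.21085982, 1150.29354621]), 'attitude': array([-2.1592807 ,  2.17148716, -0.09220285])}
plunger_c [(0.59, [179.9, 157.2, 11.3, 16.3])]
ring_c [(0.42, [186.2, 161.6, 8.5, 15.0])]
die_body_c [(0.58, [189.6, 216.6, 24.5, 22.2])]
base_c [(0.7, [193.9, 168.1, 24.1, 
[... 729 characters left out ...]
0]])}
{'time': 1.0, 'qpos': array([-8.83467910e-01,  4.93621505e-01,  1.34548208e+00, -1.62066611e-06,
        1.30249598e+00, -9.54833412e-02]), 'joint_velocities': array([ 0.00088035,  0.00010162, -0.00113031,  0.00117209, -0.00047764,
        0.0001692 ]), 'joint_torque': array([ 9.58607529e-05, -8.78713059e+01, -3.82267749e+01,  7.05469935e-02,
        4.33652394e-02, -4.69863755e-05]), 'eef_pos': array([ 440.8139193 , -443.08315368,  213.90767003]), 'ee_rot': array([-2.90399952e+00, -1.19847927e+00,  5.51059192e-06]), 'contact_force': array([-0.23283535, -0.08911545, -0.05211242]), 'moment': array([-0.03667032,  0.00885667, -0.00625733]), 'grasp_force': 0.0, 'width': 0.9994538600475862}
```

```bash
python3 - <<'E'
import cv2,numpy as np
t=cv2.imread("pics/top0.png"); s=cv2.imread("pics/scene0.png")
cv2.imwrite("pics/a.png",cv2.resize(t[90:330,120:440],(800,600),interpolation=cv2.INTER_CUBIC))
cv2.imwrite("pics/b.png",cv2.resize(s[130:340,150:430],(800,600),interpolation=cv2.INTER_CUBIC))
E
```

```text
(no output)
```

View pics/a.png

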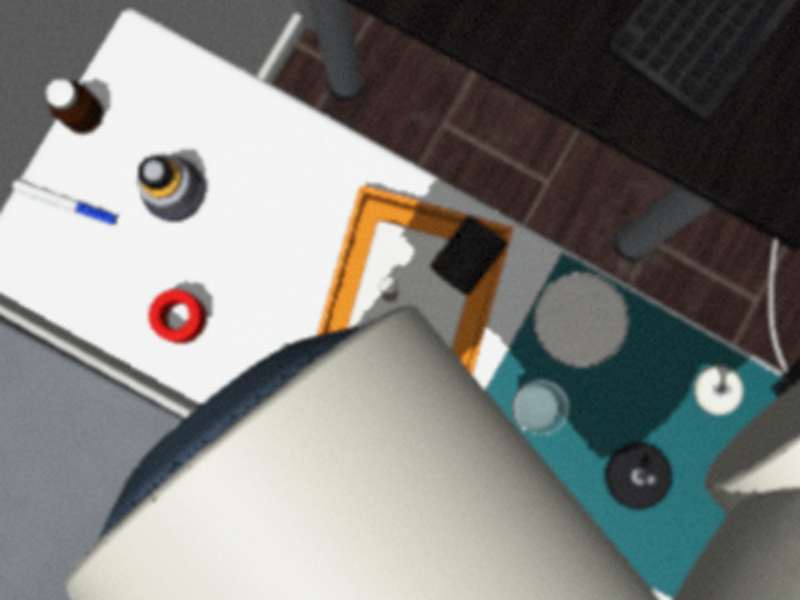

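View pics/b.png

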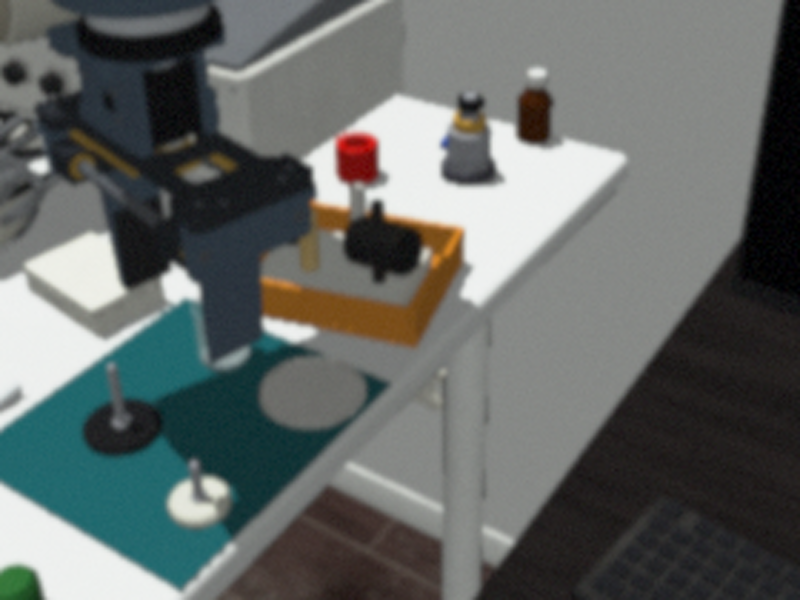

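```bash
cat > h.py <<'E'
from rig import robot
import numpy as np, cv2
from scipy.spatial.transform import Rotation as R
def cam(n):
    c=robot.camera_info(n); f=210/np.tan(np.radians(c["vfov"]/2))
    K=np.array([[f,0,c["cx"]],[0,f,c["cy"]],[0,0,1]])
    if n=="wrist":
        s=robot.read_state(); T=np.eye(4); T[:3,:3]=R.from_rotvec(s["ee_rot"]).as_matrix(); T[:3,3]=s["eef_pos"]
        T=T@c["T_tool_cam"]; return K,c["k1"],T[:3,:3],T[:3,3]
    return K,c["k1"],R.from_rotvec(c["attitude"]).as_matrix(),np.array(c["position"])
def p2w(C,px,z):
    K,k1,Rm,t=C
    n=cv2.undistortPoints(np.array(px,float).reshape(-1,1,2),K,np.array([k1,0,0,0,0.])).reshape(-1,2)
    d=np.c_[n,np.ones(len(n))]@Rm.T
    return t+d*((z-t[2])/d[:,2])[:,None]
def w2p(C,X):
    K,k1,Rm,t=C
    rv=cv2.Rodrigues(Rm.T)[0]
    return cv2.projectPoints(np.array(X,float).reshape(-1,1,3),rv,-Rm.T@t,K,np.array([k1,0,0,0,0.]))[0].reshape(-1,2)
def sil(P,segs):
    "points on the surface of stacked discs: segs (r,z0,z1)"
    a=np.linspace(0,2*np.pi,48,endpoint=False)
    return np.vstack([np.c_[P[0]+r*np.cos(a),P[1]+r*np.sin(a),np.full(48,z)] for r,z0,z1 in segs for z in (z0,z1)])
def fit(C,mask,segs,g):
    "fit xy of a body of revolution to a mask via convex hull IoU"
    from scipy.optimize import minimize
    mh=cv2.GaussianBlur(mask.astype(np.float32),(0,0),.7)
    def cost(p):
        im=np.zeros(mask.shape,np.uint8)
        pts=w2p(C,sil(p,segs)).reshape(-1,2); h=cv2.convexHull(pts.astype(np.float32))
        cv2.fillPoly(im,[np.round(h*16).astype(np.int32)],255,cv2.LINE_AA,4)
        f=cv2.GaussianBlur(im.astype(np.float32)/255,(0,0),.7)
        return float(((f-mh)**2).sum())
    r=minimize(cost,g,method="Nelder-Mead",options=dict(initial_simplex=np.array([g,[g[0]+6,g[1]],[g[0],g[1]+6]]),xatol=.05,fatol=.01))
    return r.x,r.fun/mask.sum()
E
python3 - <<'E'
from h import *
t=cam("top"); s=cam("scene")
def ap(n,px): # crop a / b to px
    return [120+px[0]*.4,90+px[1]*.4] if n=='a' else [150+px[0]*.35,130+px[1]*.35]
for nm,px,z in [("knobtop",(157,167),100),("ring",(165,185),66),("base",(172,192),14),("bottlecap",(62,94),86),("beakertop",(543,406),61),("ringfoot",(720,389),10),("bodyfoot",(639,475),10),("pan",(581,319),6),("redtube",(177,316),45),("tray1",(362,188),41),("tray2",(512,228),41),("tray3",(320,330),41),("tray4",(470,370),41),("blk",(470,255),30),("desk1",(130,10),0),("desk2",(435,180),0),("desk3",(0,310),0),("desk4",(185,412),0),("mat",(558,252),2),("mat2",(785,370),2)]:
    print(nm,p2w(t,ap('a',px),z).round(0))
for nm,px,z in [("knobtop",(471,99),100),("base",(467,168),7),("bottlecap",(537,74),86),("ringfoot",(199,500),10),("bodyfoot",(122,427),10),("pan",(313,393),6),("red",(357,142),45)]:
    print("s",nm,p2w(s,ap('b',px),z).round(0))
E
```

```text
knobtop [[615. 121. 100.]]
ring [[605. 121.  66.]]
base [[609. 124.  14.]]
bottlecap [[688. 214.  86.]]
beakertop [[ 401. -223.   61.]]
ringfoot [[ 416. -399.   10.]]
bodyfoot [[ 336. -319.   10.]]
pan [[ 484. -267.    6.]]
redtube [[486. 112.  45.]]
tray1 [[605. -60.  41.]]
tray2 [[ 567. -199.   41.]]
tray3 [[473. -21.  41.]]
tray4 [[ 435. -159.   41.]]
blk [[ 543. -161.   30.]]
desk1 [[797. 174.   0.]]
desk2 [[ 621. -129.    0.]]
desk3 [[497. 296.   0.]]
desk4 [[397. 112.   0.]]
mat [[ 549. -247.    2.]]
mat2 [[ 434. -465.    2.]]
s knobtop [[613. 110. 100.]]
s base [[611. 126.   7.]]
s bottlecap [[690. 211.  86.]]
s ringfoot [[ 416. -399.   10.]]
s bodyfoot [[ 337. -324.   10.]]
s pan [[ 484. -270.    6.]]
s red [[488. 113.  45.]]
```

>>> jog_arm:
  rows: [26, -14, 0, 0, 91, 26, -14, 0, 0, 91, 26, -14, 0, 0, 91, 26, -14, 0, 0, 91, 26, -14, 0, 0, 91]

```text
time: 1.42
eef_pos: [483.8, -300.5, 214.0]
ee_rot: [2.904, 1.198, 0.0]
contact_force: [1.8, -0.9, 0.0]
width: 0.994
grasp_force: 0.0
```

>>> jog_arm:
  rows: [26, -14, 0, 0, 91, 26, -14, 0, 0, 91, 26, -14, 0, 0, 91, 26, -14, 0, 0, 91, 26, -14, 0, 0, 91]

```text
time: 1.83
eef_pos: [526.6, -159.1, 214.0]
ee_rot: [2.904, 1.198, 0.0]
contact_force: [1.1, 0.1, 0.1]
width: 0.999
grasp_force: 0.0
```

>>> jog_arm:
  rows: [26, -14, 0, 0, 91, 26, -14, 0, 0, 91, 26, -14, 0, 0, 91, 26, -14, 0, 0, 91, 26, -14, 0, 0, 91]

```text
time: 2.25
eef_pos: [569.4, -17.7, 214.0]
ee_rot: [2.904, 1.198, 0.0]
contact_force: [0.8, -0.5, 0.3]
width: 0.998
grasp_force: 0.0
```

>>> jog_arm:
  rows: [26, -14, 0, 0, 91, 26, -14, 0, 0, 91, 26, -14, 0, 0, 91, 26, -14, 0, 0, 91, 0, 0, 0, 0, 91]

```text
time: 2.67
eef_pos: [604.5, 98.4, 213.9]
ee_rot: [-2.901, -1.202, -0.002]
contact_force: [-0.9, -0.5, -0.9]
width: 0.998
grasp_force: 0.0
```

```bash
python3 - <<'E'
from h import *
st={"beaker":[(25,2,61)],"ring_stand":[(23,2,10)],"body_stand":[(32,2,10)],"pan":[(45,2,6)]}
g={"beaker":(401,-223),"ring_stand":(416,-399),"body_stand":(336,-320),"pan":(484,-268)}
for n in ("top","scene"):
    im=robot.read_camera(n); cv2.imwrite(f"pics/{n}1.png",im[:,:,::-1]); C=cam(n)
    for q in st:
        r=robot.regions_of(q,n)
        for d in r[:2]:
            print(n,q,round(d["conf"],2),d["bbox"],[np.round(v,2) for v in fit(C,d["mask"],st[q],g[q])], p2w(C,[d["bbox"][:2]],st[q][0][2]).round(0)[0][:2])
C=cam("wrist"); im=robot.read_camera("wrist"); cv2.imwrite("pics/w1.png",im[:,:,::-1])
for q,s in {"plunger_c":[(15,81,97)],"ring_c":[(19,59,73)],"die_body_c":[(25,14,59)],"base_c":[(32,0,14)],"bottle":[(21,0,70)]}.items():
    for d in robot.regions_of(q,"wrist")[:2]:
        print(q,round(d["conf"],2),np.round(d["bbox"]),[np.round(v,2) for v in fit(C,d["mask"],s,(611,124) if q!="bottle" else (689,212))])
a=im.copy()
for X,c in (((611,124),(0,255,0)),):
    for s in [(15,81,97),(19,59,73),(25,14,59),(32,0,14)]:
        for p in w2p(C,sil(X,[s])): cv2.circle(a,tuple(int(v) for v in p),1,c,-1)
cv2.imwrite("pics/w1a.png",a[:,:,::-1])
E
```

```text
top beaker 0.79 [334.7, 253.9, 19.0, 22.9] [array([ 400.72, -221.83]), np.float64(0.04)] [ 398. -218.]
top ring_stand 0.58 [406.9, 246.8, 19.1, 16.6] [array([ 414.05, -396.77]), np.float64(0.18)] [ 413. -396.]
top pan 0.7 [350.8, 218.0, 36.7, 35.6] [array([ 483.41, -265.94]), np.float64(0.03)] [ 483. -263.]
scene beaker 0.65 [227.9, 242.1, 17.9, 24.8] [array([ 397.44, -213.34]), np.float64(0.1)] [ 408. -246.]
scene body_stand 0.6 [193.6, 276.8, 26.2, 31.0] [array([ 334.55, -314.67]), np.float64(0.1)] [ 336. -315.]
scene pan 0.84 [261.4, 266.6, 37.3, 27.4] [array([ 481.81, -262.83]), np.float64(0.04)] [ 488. -267.]
plunger_c 0.69 [256. 165.  36.  35.] [array([610.94, 127.49]), np.float64(0.05)]
ring_c 0.64 [258. 154.  39.  34.] [array([612.32, 128.32]), np.float64(3.58)]
die_body_c 0.69 [258. 154.  55.  54.] [array([611.61, 128.5 ]), np.float64(1.69)]
die_body_c 0.61 [189. 237.  49.  52.] [array([624.54, 115.01]), np.float64(2.84)]
base_c 0.58 [260. 143.  61.  48.] [array([613.46, 129.71]), np.float64(3.37)]
bottle 0.95 [245.  27.  48.  55.] [array([688.74, 220.72]), np.float64(0.09)]
```

View pics/w1a.png

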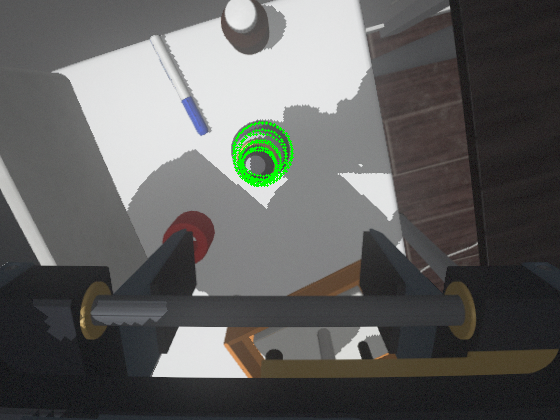

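>>> jog_arm:
  rows: [12, -8, 15, 0, 91, 13, -8, 20, 0, 91, 0, 0, 25, 0, 91, 0, 0, 24, 0, 91, 0, 0, 0, 0, 91]

```text
time: 3.88
eef_pos: [607.3, 122.8, 125.7]
ee_rot: [-2.902, -1.198, 0.01]
contact_force: [-0.7, -0.3, 0.4]
width: 1.001
grasp_force: 0.0
```

```bash
python3 - <<'E'
from h import *
C=cam("wrist"); s=robot.read_state(); im=robot.read_camera("wrist"); cv2.imwrite("pics/w2.png",im[:,:,::-1]); print(s["eef_pos"],s["ee_rot"])
for q,sg in {"plunger_c":[(15,81,97)],"base_c":[(32,0,14)]}.items():
    for d in robot.regions_of(q,"wrist")[:2]:
        print(q,round(d["conf"],2),np.round(d["bbox"]),[np.round(v,2) for v in fit(C,d["mask"],sg,(611,127))])
a=im.copy()
X=(611,127)
for s in [(15,81,97),(19,59,73),(25,14,59),(32,0,14)]:
    for p in w2p(C,sil(X,[s])): cv2.circle(a,tuple(int(v) for v in p),0,(0,255,0),-1)
cv2.imwrite("pics/w2a.png",a[:,:,::-1])
E
```

```text
[607.33687129 122.8345726  125.72989401] [-2.90205271 -1.19833494  0.00989524]
base_c 0.62 [278. 179.  77.  51.] [array([612.17, 128.83]), np.float64(3.03)]
```

View pics/w2a.png

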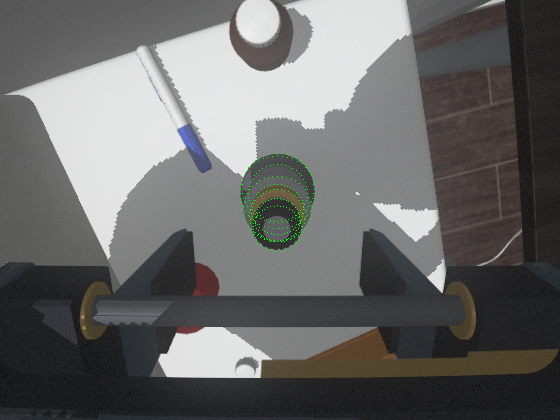

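```bash
python3 - <<'E'
from h import *
s=robot.read_state(); print(s["eef_pos"],s["ee_rot"],s["joint_velocities"].round(3))
C=cam("wrist"); im=robot.read_camera("wrist"); cv2.imwrite("pics/w3.png",im[:,:,::-1])
a=im.copy(); X=(611,127)
for s in [(15,81,97),(19,59,73),(25,14,59),(32,0,14)]:
    for p in w2p(C,sil(X,[s])): cv2.circle(a,tuple(int(v) for v in p),0,(0,255,0),-1)
cv2.imwrite("pics/w3a.png",cv2.resize(a[120:280,200:360],(600,600),interpolation=cv2.INTER_NEAREST)[:,:,::-1])
E
```

```text
[610.37238049 122.83503335 131.00914752] [2.90382865e+00 1.19826039e+00 1.19459504e-03] [-0.    -0.017 -0.012  0.001 -0.003 -0.001]
```

View pics/w3a.png

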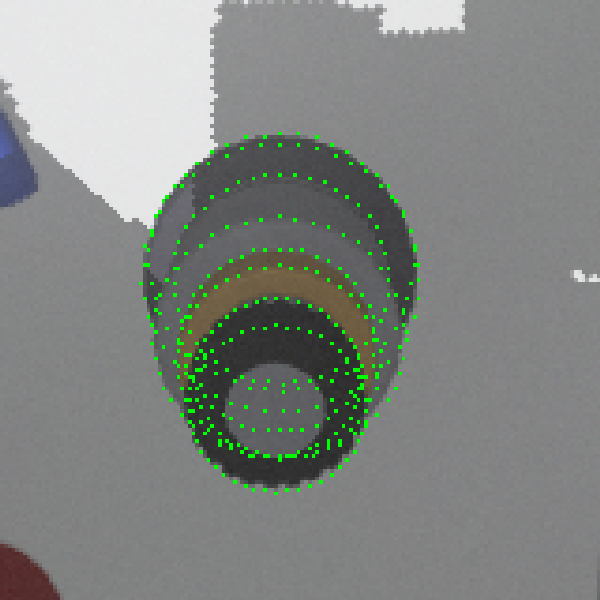

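>>> jog_arm:
  rows: [3.4, -2.5, 10, 0, 91, 0, 0, 15, 0, 91, 0, 0, 15, 0, 91, 0, 0, 10, 0, 91, 0, 0, 2, 0, 91]

```text
time: 4.5
eef_pos: [609.9, 127.1, 76.6]
ee_rot: [-2.904, -1.198, 0.002]
contact_force: [-0.5, 1.2, -0.4]
width: 0.999
grasp_force: 0.0
```

>>> jog_arm:
  rows: [0, 0, 0, 0, 91, 0, 0, 0, 0, 45, 0, 0, 0, 0, 20, 0, 0, 0, 0, 20, 0, 0, 0, 0, 20]

```text
time: 4.92
eef_pos: [610.8, 127.1, 78.5]
ee_rot: [2.904, 1.198, 0.002]
contact_force: [-0.4, 0.4, 0.1]
width: 0.738
grasp_force: 0.0
```

>>> jog_arm:
  rows: [0, 0, 0, 0, 20, 0, 0, 0, 0, 20, 0, 0, 0, 0, 20, 0, 0, 0, 0, 20, 0, 0, 0, 0, 20]

```text
time: 5.33
eef_pos: [610.5, 127.0, 77.9]
ee_rot: [-2.904, -1.198, 0.0]
contact_force: [-0.4, 0.5, -0.2]
width: 0.372
grasp_force: 0.0
```

>>> jog_arm:
  rows: [0, 0, 0, 0, 20, 0, 0, 0, 0, 20, 0, 0, 0, 0, 20, 0, 0, 0, 0, 20, 0, 0, 0, 0, 20]

```text
time: 5.75
eef_pos: [610.5, 127.0, 77.9]
ee_rot: [-2.904, -1.198, 0.0]
contact_force: [0.3, 0.0, 0.0]
width: 0.316
grasp_force: 30.0
```

>>> jog_arm:
  rows: [0, 0, -5, 0, 20, 0, 0, -10, 0, 20, 0, 0, -12, 0, 20, 0, 0, -15, 0, 20, 0, 0, -15, 0, 20]

```text
time: 6.17
eef_pos: [610.6, 127.1, 136.7]
ee_rot: [2.904, 1.198, 0.001]
contact_force: [-0.1, 0.0, -2.2]
width: 0.314
grasp_force: 30.0
```

>>> jog_arm:
  rows: [0, 0, -15, 0, 20, 0, 0, -15, 0, 20, 0, 0, -20, 0, 20, 0, 0, -20, 0, 20, 0, 0, -8, 0, 20]

```text
time: 6.58
eef_pos: [611.6, 127.2, 216.9]
ee_rot: [2.903, 1.198, 0.007]
contact_force: [1.3, 0.6, -0.6]
width: 0.315
grasp_force: 30.0
```

>>> jog_arm:
  rows: [-10, 2.5, 0, 0, 20, -20, 5, 0, 0, 20, -22, 5.4, 0, 0, 20, -22, 5.4, 0, 0, 20, -22, 5.4, 0, 0, 20]

```text
time: 7.0
eef_pos: [557.5, 41.4, 212.1]
ee_rot: [-2.903, -1.199, 0.002]
contact_force: [-0.1, -0.6, -2.1]
width: 0.316
grasp_force: 30.0
```

>>> jog_arm:
  rows: [-22, 5.4, 0, 0, 20, -22, 5.4, 0, 0, 20, -22, 5.4, 0, 0, 20, -22, 5.4, 0, 0, 20, -22, 5.4, 0, 0, 20]

```text
time: 7.42
eef_pos: [498.5, -55.2, 212.2]
ee_rot: [-2.903, -1.198, 0.002]
contact_force: [0.2, -0.1, -2.5]
width: 0.318
grasp_force: 30.0
```

>>> jog_arm:
  rows: [-22, 5.4, 0, 0, 20, -22, 5.4, 0, 0, 20, -22, 5.4, 0, 0, 20, -22, 5.4, 0, 0, 20, -22, 5.4, 0, 0, 20]

```text
time: 7.83
eef_pos: [439.5, -151.7, 212.3]
ee_rot: [-2.903, -1.198, 0.001]
contact_force: [0.2, -0.9, -2.8]
width: 0.316
grasp_force: 30.0
```

>>> jog_arm:
  rows: [-22, 5.4, 0, 0, 20, -22, 5.4, 0, 0, 20, -22, 5.4, 0, 0, 20, -12, 3, 0, 0, 20, 0, 0, 0, 0, 20]

```text
time: 8.25
eef_pos: [397.5, -221.1, 212.4]
ee_rot: [-2.905, -1.195, 0.002]
contact_force: [0.4, -0.0, -3.3]
width: 0.319
grasp_force: 30.0
```

```bash
python3 - <<'E'
from h import *
for _ in range(4): robot.read_camera("wrist")
C=cam("wrist"); s=robot.read_state(); im=robot.read_camera("wrist"); print(s["eef_pos"],s["ee_rot"],s["contact_force"],s["moment"])
st={"beaker":[(25,2,61)],"ring_stand":[(23,2,10)],"body_stand":[(32,2,10)],"pan":[(45,2,6)]}
g={"beaker":(401,-220),"ring_stand":(414,-397),"body_stand":(335,-316),"pan":(483,-265)}
for q,sg in st.items():
    for d in robot.regions_of(q,"wrist")[:2]:
        print(q,round(d["conf"],2),np.round(d["bbox"]),[np.round(v,2) for v in fit(C,d["mask"],sg,g[q])])
a=im.copy()
for q in st:
  for p in w2p(C,sil(g[q],st[q])): cv2.circle(a,tuple(int(v) for v in p),0,(0,255,0),-1)
cv2.imwrite("pics/w4.png",im[:,:,::-1]);cv2.imwrite("pics/w4a.png",cv2.resize(a,(800,600),interpolation=cv2.INTER_NEAREST)[:,:,::-1])
E
```

```text
[ 399.31996756 -218.8731504   212.62767159] [-2.90324327e+00 -1.19852191e+00  3.11378460e-04] [ 0.93617874  0.62489011 -2.46112279] [ 0.02983462  0.00835527 -0.0214721 ]
beaker 0.67 [280. 184.  55.  54.] [array([ 398.41, -219.47]), np.float64(0.17)]
ring_stand 0.59 [389. 259.  38.  19.] [array([ 414.04, -392.91]), np.float64(1.23)]
body_stand 0.56 [301. 272.   6.  53.] [array([  96.45, -478.94]), np.float64(0.79)]
pan 0.81 [363. 156.  76.  82.] [array([ 481.4 , -264.82]), np.float64(0.02)]
```

View pics/w4a.png

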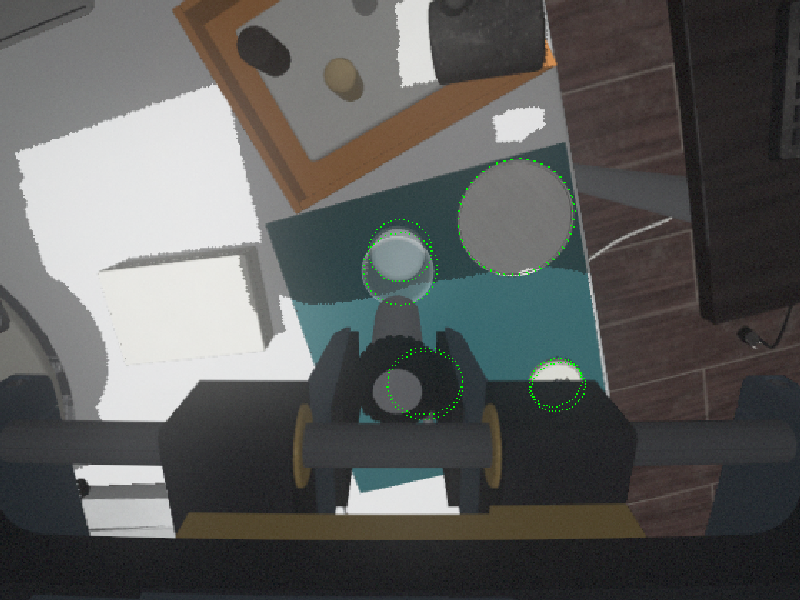

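>>> jog_arm:
  rows: [0, 0, 10, 0, 20, 0, 0, 20, 0, 20, 0, 0, 22, 0, 20, 0, 0, 22, 0, 20, 0, 0, 15, 0, 20]

```text
time: 9.12
eef_pos: [399.2, -219.0, 122.4]
ee_rot: [-2.903, -1.199, 0.001]
contact_force: [0.3, 0.5, -2.7]
width: 0.317
grasp_force: 30.0
```

>>> jog_arm:
  rows: [0, 0, 15, 0, 20, 0, 0, 12, 0, 20, 0, 0, 10, 0, 20, 0, 0, 8, 0, 20, 0, 0, 5, 0, 20]

```text
time: 9.53
eef_pos: [399.5, -219.3, 73.2]
ee_rot: [-2.903, -1.199, 0.001]
contact_force: [-0.2, 0.3, -1.2]
width: 0.314
grasp_force: 30.0
```

>>> jog_arm:
  rows: [0, 0, 3, 0, 20, 0, 0, 1, 0, 20, 0, 0, 1, 0, 20, 0, 0, 0, 0, 20, 0, 0, 0, 0, 20]

```text
time: 9.95
eef_pos: [399.7, -219.7, 69.2]
ee_rot: [2.904, 1.198, 0.0]
contact_force: [0.1, -0.2, -2.3]
width: 0.315
grasp_force: 30.0
```

>>> jog_arm:
  rows: [0, 0, 1, 0, 20, 0, 0, 1, 0, 20, 0, 0, 1, 0, 20, 0, 0, 0.5, 0, 20, 0, 0, 0.5, 0, 20]

```text
time: 10.37
eef_pos: [399.5, -219.5, 64.8]
ee_rot: [-2.904, -1.198, 0.0]
contact_force: [-0.7, -0.5, -3.0]
width: 0.316
grasp_force: 30.0
```

>>> jog_arm:
  rows: [0, 0, 0.5, 0, 20, 0, 0, 0.5, 0, 20, 0, 0, 0, 0, 20, 0, 0, 0, 0, 20, 0, 0, 0, 0, 20]

```text
time: 10.78
eef_pos: [399.5, -219.5, 63.9]
ee_rot: [-2.904, -1.198, 0.0]
contact_force: [-0.4, -0.3, -2.4]
width: 0.314
grasp_force: 30.0
```

>>> jog_arm:
  rows: [0, 0, 0.4, 0, 20, 0, 0, 0, 0, 20, 0, 0, 0.4, 0, 20, 0, 0, 0, 0, 20, 0, 0, 0, 0, 20]

```text
time: 11.2
eef_pos: [399.7, -219.7, 63.7]
ee_rot: [2.903, 1.198, 0.001]
contact_force: [-2.5, 2.0, 15.8]
width: 0.314
grasp_force: 30.0
```

```bash
python3 -c "
from h import *
for _ in range(4): robot.read_camera('scene'); s=robot.read_state(); print(s['eef_pos'].round(1),s['contact_force'].round(1))"
```

```text
[ 399.7 -219.7   63.7] [-1.7  1.5 16.8]
[ 399.7 -219.7   63.7] [-2.7  1.1 16.7]
[ 399.8 -219.7   63.8] [-2.9  2.  15.8]
[ 399.7 -219.7   63.7] [-3.1  2.1 16.7]
```

>>> jog_arm:
  rows: [0, 0, -0.4, 0, 20, 0, 0, 0, 0, 60, 0, 0, 0, 0, 60, 0, 0, 0, 0, 60, 0, 0, 0, 0, 60]

```text
time: 11.82
eef_pos: [399.5, -219.6, 63.5]
ee_rot: [2.904, 1.198, 0.0]
contact_force: [-0.3, -0.4, 0.5]
width: 0.577
grasp_force: 0.0
```

>>> jog_arm:
  rows: [0, 0, 0, 0, 60, 0, 0, 0, 0, 60, 0, 0, -3, 0, 60, 0, 0, -10, 0, 60, 0, 0, -15, 0, 60]

```text
time: 12.23
eef_pos: [398.9, -219.1, 91.2]
ee_rot: [-2.902, -1.198, 0.002]
contact_force: [-0.4, 0.4, 0.2]
width: 0.661
grasp_force: 0.0
```

>>> jog_arm:
  rows: [0, 0, -20, 0, 60, 0, 0, -25, 0, 60, 0, 0, -25, 0, 60, 0, 0, -25, 0, 60, 0, 0, -20, 0, 60]

```text
time: 12.65
eef_pos: [399.6, -219.6, 208.6]
ee_rot: [2.903, 1.198, 0.001]
contact_force: [1.0, 0.5, -0.4]
width: 0.658
grasp_force: 0.0
```

```bash
python3 - <<'E'
from h import *
for _ in range(3): robot.read_camera("wrist")
C=cam("wrist"); s=robot.read_state(); im=robot.read_camera("wrist"); print(s["eef_pos"],s["ee_rot"],s["contact_force"])
st={"ring_stand":[(23,2,10)],"body_stand":[(32,2,10)],"plunger_c":[(15,67,83)]}
g={"ring_stand":(414,-395),"body_stand":(335,-316),"plunger_c":(399.5,-219.5)}
for q,sg in st.items():
    for d in robot.regions_of(q,"wrist")[:2]:
        print(q,round(d["conf"],2),np.round(d["bbox"]),[np.round(v,2) for v in fit(C,d["mask"],sg,g[q])])
cv2.imwrite("pics/w5.png",im[:,:,::-1])
E
```

```text
[ 400.11697045 -219.95802176  207.87501072] [2.90163217e+00 1.19746497e+00 2.54032573e-03] [-0.15038305  0.2582647  -1.13052654]
ring_stand 0.78 [391. 266.  38.  28.] [array([ 415.49, -392.96]), np.float64(1.24)]
body_stand 0.69 [297. 270.  48.  49.] [array([ 333.58, -316.32]), np.float64(0.05)]
plunger_c 0.78 [276. 190.  34.  41.] [array([ 401.41, -217.05]), np.float64(0.06)]
```

View pics/w5.png

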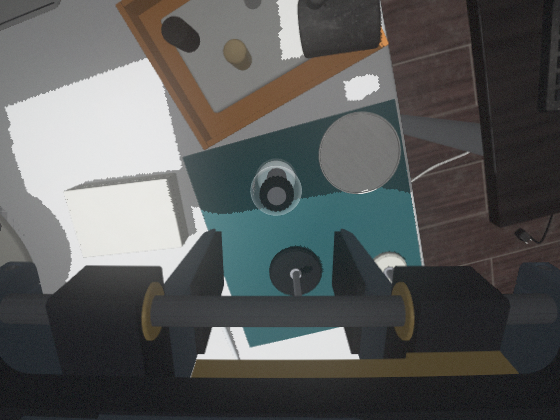

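>>> jog_arm:
  rows: [10, -2.5, 0, 0, 60, 20, -5, 0, 0, 60, 25, -6, 0, 0, 60, 25, -6, 0, 0, 60, 25, -6, 0, 0, 60]

```text
time: 13.42
eef_pos: [456.3, -125.7, 205.9]
ee_rot: [-2.903, -1.197, 0.001]
contact_force: [0.7, 0.0, -0.4]
width: 0.659
grasp_force: 0.0
```

>>> jog_arm:
  rows: [25, -6, 0, 0, 60, 25, -6, 0, 0, 60, 25, -6, 0, 0, 60, 25, -6, 0, 0, 60, 25, -6, 0, 0, 60]

```text
time: 13.83
eef_pos: [523.7, -16.0, 205.8]
ee_rot: [-2.903, -1.198, 0.002]
contact_force: [0.4, -0.3, 0.5]
width: 0.658
grasp_force: 0.0
```

>>> jog_arm:
  rows: [25, -6, 0, 0, 60, 25, -6, 0, 0, 60, 25, -6, 0, 0, 60, 25, -6, 10, 0, 60, 25, -6, 15, 0, 60]

```text
time: 14.25
eef_pos: [591.9, 93.5, 181.5]
ee_rot: [2.904, 1.199, 0.002]
contact_force: [0.5, -0.3, 0.1]
width: 0.657
grasp_force: 0.0
```

>>> jog_arm:
  rows: [25, -6, 20, 0, 60, 14, -5.5, 20, 0, 60, 0, 0, 20, 0, 60, 0, 0, 10, 0, 60, 0, 0, 0, 0, 60]

```text
time: 14.67
eef_pos: [608.5, 127.4, 108.7]
ee_rot: [-2.902, -1.198, 0.008]
contact_force: [-0.7, 0.5, -0.1]
width: 0.655
grasp_force: 0.0
```

```bash
python3 - <<'E'
from h import *
for _ in range(3): robot.read_camera("wrist")
C=cam("wrist"); s=robot.read_state(); im=robot.read_camera("wrist"); print(s["eef_pos"],s["ee_rot"],s["contact_force"])
for q,sg in {"ring_c":[(19,59,73)],"base_c":[(32,0,14)],"die_body_c":[(25,14,59)]}.items():
    for d in robot.regions_of(q,"wrist")[:2]:
        print(q,round(d["conf"],2),np.round(d["bbox"]),[np.round(v,2) for v in fit(C,d["mask"],sg,(611,127))])
cv2.imwrite("pics/w6r.png",im[:,:,::-1])
a=im.copy(); X=(611,127)
for s in [(19,59,73),(25,14,59),(32,0,14)]:
    for p in w2p(C,sil(X,[s])): cv2.circle(a,tuple(int(v) for v in p),0,(0,255,0),-1)
cv2.imwrite("pics/w6.png",cv2.resize(a[120:300,180:380],(667,600),interpolation=cv2.INTER_NEAREST)[:,:,::-1])
E
```

```text
[610.71874337 126.90073951 112.36311925] [2.90418361e+00 1.19755150e+00 1.11581885e-03] [ 0.27456094 -0.78848105  0.64071696]
ring_c 0.95 [277. 226.  54.  65.] [array([611.11, 128.07]), np.float64(0.49)]
base_c 0.66 [279. 192.  78.  58.] [array([611.21, 128.4 ]), np.float64(2.64)]
die_body_c 0.67 [278. 212.  74.  72.] [array([611.58, 128.73]), np.float64(0.8)]
```

View pics/w6.png

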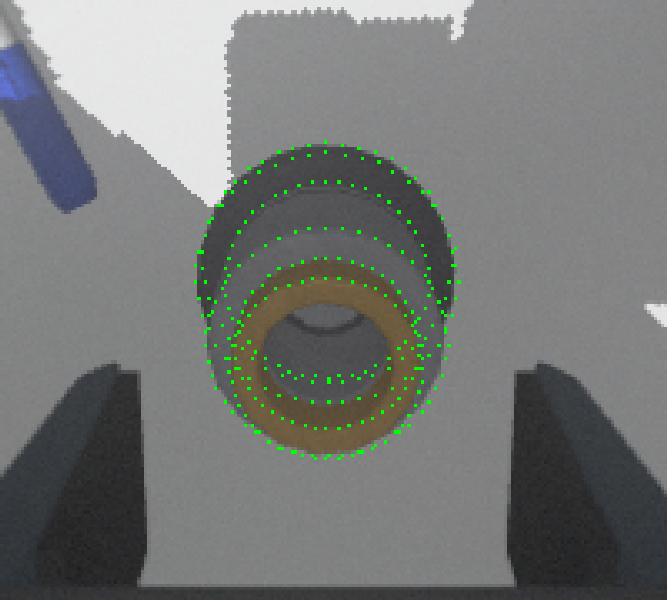

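>>> jog_arm:
  rows: [0, 0, 8, 0, 60, 0, 0, 14, 0, 60, 0, 0, 12, 0, 60, 0, 0, 9, 0, 60, 0, 0, 4, 0, 60]

```text
time: 15.43
eef_pos: [609.6, 126.9, 62.7]
ee_rot: [-2.904, -1.198, 0.003]
contact_force: [-1.1, -0.1, -0.7]
width: 0.654
grasp_force: 0.0
```

>>> jog_arm:
  rows: [0, 0, 2, 0, 60, 0, 0, 1, 0, 60, 0, 0, 0, 0, 60, 0, 0, 0, 0, 60, 0, 0, 0, 0, 60]

```text
time: 15.85
eef_pos: [610.7, 127.2, 62.0]
ee_rot: [2.904, 1.198, 0.001]
contact_force: [-0.7, -0.3, 0.0]
width: 0.656
grasp_force: 0.0
```

Close on the ring.

>>> jog_arm:
  rows: [0, 0, 0, 0, 30, 0, 0, 0, 0, 30, 0, 0, 0, 0, 30, 0, 0, 0, 0, 30, 0, 0, 0, 0, 30]

```text
time: 16.27
eef_pos: [610.5, 127.1, 61.6]
ee_rot: [2.904, 1.198, 0.0]
contact_force: [-0.1, -0.8, 1.1]
width: 0.4
grasp_force: 30.0
```

>>> jog_arm:
  rows: [0, 0, 0, 0, 30, 0, 0, 0, 0, 30, 0, 0, 0, 0, 30, 0, 0, 0, 0, 30, 0, 0, 0, 0, 30]

```text
time: 16.68
eef_pos: [610.5, 127.1, 61.6]
ee_rot: [2.904, 1.198, 0.0]
contact_force: [-0.2, 0.2, 2.2]
width: 0.399
grasp_force: 30.0
```

>>> jog_arm:
  rows: [0, 0, -5, 0, 30, 0, 0, -10, 0, 30, 0, 0, -15, 0, 30, 0, 0, -20, 0, 30, 0, 0, -20, 0, 30]

```text
time: 17.1
eef_pos: [610.2, 127.1, 132.8]
ee_rot: [-2.904, -1.198, 0.001]
contact_force: [0.4, -0.8, -0.1]
width: 0.402
grasp_force: 30.0
```

>>> jog_arm:
  rows: [0, 0, -20, 0, 30, 0, 0, -20, 0, 30, 0, 0, -20, 0, 30, 0, 0, -10, 0, 30, 0, 0, 0, 0, 30]

```text
time: 17.52
eef_pos: [611.5, 127.3, 204.3]
ee_rot: [2.903, 1.198, 0.006]
contact_force: [0.5, 0.8, -1.1]
width: 0.4
grasp_force: 30.0
```

>>> jog_arm:
  rows: [-10, 4.5, 0, 0, 30, -20, 9, 0, 0, 30, -25, 11.4, 0, 0, 30, -25, 11.4, 0, 0, 30, -25, 11.4, 0, 0, 30]

```text
time: 17.93
eef_pos: [567.8, 17.8, 200.0]
ee_rot: [-2.903, -1.199, 0.004]
contact_force: [0.2, -0.1, -0.1]
width: 0.401
grasp_force: 30.0
```

>>> jog_arm:
  rows: [-25, 11.4, 0, 0, 30, -25, 11.4, 0, 0, 30, -25, 11.4, 0, 0, 30, -25, 11.4, 0, 0, 30, -25, 11.4, 0, 0, 30]

```text
time: 18.35
eef_pos: [519.3, -110.6, 200.2]
ee_rot: [-2.903, -1.198, 0.003]
contact_force: [1.1, -0.2, -1.3]
width: 0.401
grasp_force: 30.0
```

>>> jog_arm:
  rows: [-25, 11.4, 0, 0, 30, -25, 11.4, 0, 0, 30, -25, 11.4, 0, 0, 30, -25, 11.4, 0, 0, 30, -25, 11.4, 0, 0, 30]

```text
time: 18.77
eef_pos: [470.9, -238.9, 200.2]
ee_rot: [-2.902, -1.197, 0.002]
contact_force: [0.7, -0.1, -0.4]
width: 0.4
grasp_force: 30.0
```

>>> jog_arm:
  rows: [-25, 11.4, 0, 0, 30, -25, 11.4, 0, 0, 30, -25, 11.4, 0, 0, 30, -25, 11.4, 0, 0, 30, -25, 11.4, 0, 0, 30]

```text
time: 19.18
eef_pos: [422.5, -367.3, 200.1]
ee_rot: [-2.902, -1.197, 0.002]
contact_force: [1.8, 0.1, -0.6]
width: 0.402
grasp_force: 30.0
```

>>> jog_arm:
  rows: [-25, 11.4, 0, 0, 30, -18, 7, 0, 0, 30, -9, 5, 0, 0, 30, 0, 0, 0, 0, 30, 0, 0, 0, 0, 30]

```text
time: 19.6
eef_pos: [403.5, -419.2, 200.6]
ee_rot: [-2.903, -1.197, 0.0]
contact_force: [0.3, 0.1, -1.0]
width: 0.404
grasp_force: 30.0
```

```bash
cat > look.py <<'E'
from h import *
import sys,json
def look(tag,items,ov=(),crop=None):
    for _ in range(2): robot.read_camera("wrist")
    C=cam("wrist"); s=robot.read_state(); im=robot.read_camera("wrist"); print(s["time"],s["eef_pos"].round(2),s["ee_rot"].round(4),s["contact_force"].round(1))
    a=im.copy()
    for q,sg,g in items:
        for d in robot.regions_of(q,"wrist")[:2]:
            print(q,round(d["conf"],2),np.round(d["bbox"]),[np.round(v,2) for v in fit(C,d["mask"],sg,g)])
    for sg,g in list(ov)+[(i[1],i[2]) for i in items]:
        for p in w2p(C,sil(g,sg)): cv2.circle(a,tuple(int(v) for v in p),0,(0,255,0),-1)
    cv2.imwrite(f"pics/{tag}_raw.png",im[:,:,::-1])
    cv2.imwrite(f"pics/{tag}.png",cv2.resize(a,(800,600),interpolation=cv2.INTER_NEAREST)[:,:,::-1])
E
python3 - <<'E'
from look import *
look("w7",[("ring_stand",[(23,2,10)],(415,-396)),("body_stand",[(32,2,10)],(334,-316))],[([(4,40,44)],(415,-396)),([(4,40,68)],(334,-316))])
E
```

```text
19.7 [ 404.09 -418.55  201.07] [-2.9026e+00 -1.1989e+00  1.0000e-04] [ 0.2  0.5 -0.9]
ring_stand 0.86 [270. 158.  47.  44.] [array([ 413.94, -395.49]), np.float64(0.01)]
body_stand 0.69 [166. 158.  53.  62.] [array([ 333.91, -317.32]), np.float64(0.04)]
```

View pics/w7.png

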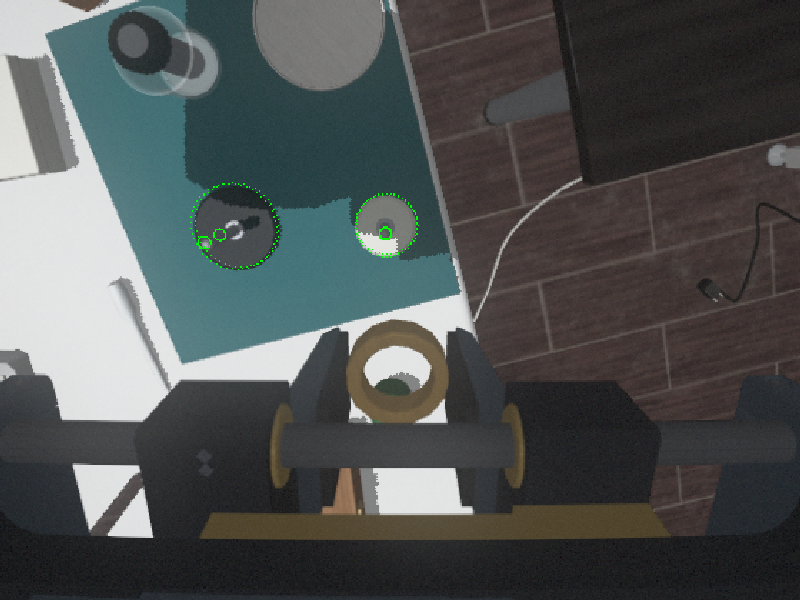

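>>> jog_arm:
  rows: [11.2, -4.3, 5, 0, 30, 12, -5, 15, 0, 30, 0, 0, 20, 0, 30, 0, 0, 25, 0, 30, 0, 0, 25, 0, 30]

```text
time: 20.27
eef_pos: [414.6, -395.7, 110.9]
ee_rot: [2.902, 1.2, 0.001]
contact_force: [0.3, -0.6, -0.9]
width: 0.402
grasp_force: 30.0
```

>>> jog_arm:
  rows: [0, 0, 20, 0, 30, 0, 0, 15, 0, 30, 0, 0, 10, 0, 30, 0, 0, 3, 0, 30, 0, 0, 0, 0, 30]

```text
time: 20.68
eef_pos: [414.0, -396.1, 63.1]
ee_rot: [-2.903, -1.199, 0.0]
contact_force: [-0.1, 0.8, -0.8]
width: 0.402
grasp_force: 30.0
```

```bash
python3 - <<'E'
from look import *
look("w8",[("ring_stand",[(23,2,10)],(414,-395.5))])
E
```

```text
20.7833 [ 414.36 -396.93   64.27] [2.9030e+00 1.1983e+00 6.0000e-04] [-0.1 -0.4 -0.9]
ring_stand 0.57 [281. 262.  70.  75.] [array([ 393.97, -416.7 ]), np.float64(0.66)]
ring_stand 0.56 [278. 219.  64.  65.] [array([ 414.59, -394.86]), np.float64(0.48)]
```

Centred within 1–2 mm; go down over the peg.

>>> jog_arm:
  rows: [0.5, -1, 8, 0, 30, 0, 0, 10, 0, 30, 0, 0, 10, 0, 30, 0, 0, 8, 0, 30, 0, 0, 5, 0, 30]

```text
time: 21.3
eef_pos: [413.1, -395.2, 20.9]
ee_rot: [-2.903, -1.198, 0.001]
contact_force: [-0.1, 0.9, -0.6]
width: 0.403
grasp_force: 30.0
```

>>> jog_arm:
  rows: [0, 0, 4, 0, 30, 0, 0, 2, 0, 30, 0, 0, 1, 0, 30, 0, 0, 0, 0, 30, 0, 0, 0, 0, 30]

```text
time: 21.72
eef_pos: [413.7, -395.9, 15.7]
ee_rot: [2.904, 1.198, 0.0]
contact_force: [-0.8, 0.5, -0.2]
width: 0.401
grasp_force: 30.0
```

>>> jog_arm:
  rows: [0, 0, 1, 0, 30, 0, 0, 0.5, 0, 30, 0, 0, 0.5, 0, 30, 0, 0, 0, 0, 30, 0, 0, 0, 0, 30]

```text
time: 22.13
eef_pos: [413.5, -395.7, 13.5]
ee_rot: [2.904, 1.199, -0.0]
contact_force: [-0.4, 0.3, -0.2]
width: 0.403
grasp_force: 30.0
```

>>> jog_arm:
  rows: [0, 0, 0.3, 0, 30, 0, 0, 0.3, 0, 30, 0, 0, 0, 0, 30, 0, 0, 0, 0, 30, 0, 0, 0, 0, 30]

```text
time: 22.55
eef_pos: [413.5, -395.7, 12.9]
ee_rot: [-2.904, -1.198, 0.0]
contact_force: [0.4, -0.3, -0.3]
width: 0.399
grasp_force: 30.0
```

>>> jog_arm:
  rows: [0, 0, 0.3, 0, 30, 0, 0, 0, 0, 30, 0, 0, 0.2, 0, 30, 0, 0, 0, 0, 30, 0, 0, 0, 0, 30]

```text
time: 22.97
eef_pos: [413.6, -395.8, 12.6]
ee_rot: [2.904, 1.198, 0.0]
contact_force: [-0.1, 0.5, 4.8]
width: 0.404
grasp_force: 30.0
```

>>> jog_arm:
  rows: [0, 0, 0, 0, 30, 0, 0, 0, 0, 30, 0, 0, 0, 0, 30, 0, 0, 0, 0, 30, 0, 0, 0, 0, 30]

```text
time: 23.38
eef_pos: [413.6, -395.7, 12.5]
ee_rot: [2.904, 1.198, 0.0]
contact_force: [-1.2, 0.7, 4.7]
width: 0.403
grasp_force: 30.0
```

>>> jog_arm:
  rows: [0, 0, 0, 0, 75, 0, 0, 0, 0, 75, 0, 0, 0, 0, 75, 0, 0, 0, 0, 75, 0, 0, 0, 0, 75]

```text
time: 23.8
eef_pos: [413.5, -395.7, 12.3]
ee_rot: [-2.904, -1.198, 0.0]
contact_force: [-0.4, 0.2, 0.2]
width: 0.734
grasp_force: 0.0
```

>>> jog_arm:
  rows: [0, 0, -5, 0, 75, 0, 0, -15, 0, 75, 0, 0, -25, 0, 75, 0, 0, -30, 0, 75, 0, 0, -30, 0, 75]

```text
time: 24.22
eef_pos: [413.2, -395.3, 118.6]
ee_rot: [-2.903, -1.198, 0.001]
contact_force: [0.5, 1.0, 0.3]
width: 0.823
grasp_force: 0.0
```

>>> jog_arm:
  rows: [0, 0, -30, 0, 75, 0, 0, -25, 0, 75, 0, 0, -20, 0, 75, 0, 0, -10, 0, 75, 0, 0, 0, 0, 75]

```text
time: 24.63
eef_pos: [414.2, -396.5, 204.6]
ee_rot: [2.901, 1.197, 0.002]
contact_force: [-0.2, 0.8, -0.0]
width: 0.825
grasp_force: 0.0
```

```bash
python3 - <<'E'
from look import *
look("w9",[("ring_c",[(19,10,24)],(414,-395.5)),("body_stand",[(32,2,10)],(334,-317))])
E
```

```text
24.7333 [ 413.31 -395.47  201.73] [-2.9036e+00 -1.1983e+00  3.0000e-04] [ 0.2  0.2 -0.9]
ring_c 0.79 [279. 182.  34.  40.] [array([ 413.95, -394.91]), np.float64(0.65)]
body_stand 0.89 [176. 179.  56.  61.] [array([ 333.71, -316.3 ]), np.float64(0.04)]
```

View pics/w9.png

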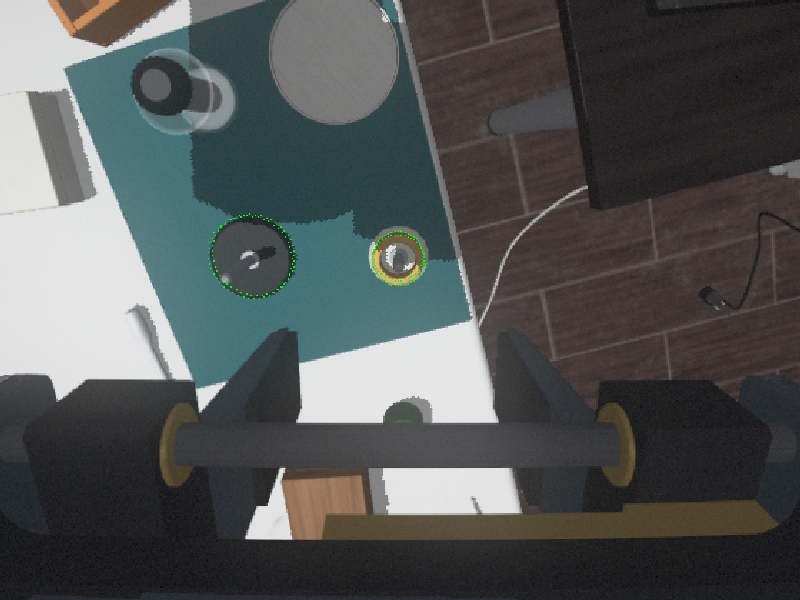

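>>> jog_arm:
  rows: [10, -4.5, 0, 0, 75, 20, -9, 0, 0, 75, 25, -11.35, 0, 0, 75, 25, -11.35, 0, 0, 75, 25, -11.35, 0, 0, 75]

```text
time: 25.3
eef_pos: [454.5, -286.1, 201.7]
ee_rot: [-2.903, -1.197, 0.001]
contact_force: [0.8, -0.2, -1.3]
width: 0.822
grasp_force: 0.0
```

>>> jog_arm:
  rows: [25, -11.35, 0, 0, 75, 25, -11.35, 0, 0, 75, 25, -11.35, 0, 0, 75, 25, -11.35, 0, 0, 75, 25, -11.35, 0, 0, 75]

```text
time: 25.72
eef_pos: [503.0, -157.5, 201.7]
ee_rot: [-2.903, -1.198, 0.001]
contact_force: [0.3, 0.2, 0.2]
width: 0.825
grasp_force: 0.0
```

>>> jog_arm:
  rows: [25, -11.35, 0, 0, 75, 25, -11.35, 0, 0, 75, 25, -11.35, 0, 0, 75, 25, -11.35, 0, 0, 75, 25, -11.35, 0, 0, 75]

```text
time: 26.13
eef_pos: [551.4, -29.1, 201.7]
ee_rot: [-2.903, -1.198, 0.002]
contact_force: [0.0, -0.2, -0.8]
width: 0.824
grasp_force: 0.0
```

>>> jog_arm:
  rows: [25, -11.35, 0, 0, 75, 25, -11.35, 0, 0, 75, 25, -11.35, 0, 0, 75, 25, -11.35, 5, 0, 75, 25, -11.35, 10, 0, 75]

```text
time: 26.55
eef_pos: [600.5, 99.3, 187.4]
ee_rot: [2.904, 1.199, 0.001]
contact_force: [-0.2, -0.1, 0.3]
width: 0.819
grasp_force: 0.0
```

>>> jog_arm:
  rows: [18, -8.2, 15, 0, 75, 10.8, -4.8, 20, 0, 75, 0, 0, 20, 0, 75, 0, 0, 15, 0, 75, 0, 0, 5, 0, 75]

```text
time: 26.97
eef_pos: [609.4, 127.4, 109.3]
ee_rot: [-2.902, -1.199, 0.007]
contact_force: [-0.9, -0.2, -0.2]
width: 0.821
grasp_force: 0.0
```

```bash
python3 - <<'E'
from look import *
look("w10",[("die_body_c",[(25,14,59)],(611,127)),("base_c",[(32,0,14)],(611,127))])
E
```

```text
27.0667 [610.43 127.04 111.21] [-2.9032 -1.1983  0.004 ] [0.9 0.3 0.2]
die_body_c 0.75 [202. 318.  24.  61.] [array([602.16, 117.23]), np.float64(15.73)]
die_body_c 0.7 [277. 216.  74.  79.] [array([611.79, 128.53]), np.float64(0.13)]
base_c 0.97 [279. 192.  78.  58.] [array([611.83, 128.59]), np.float64(2.16)]
```

>>> jog_arm:
  rows: [1, 0, 8, 0, 75, 0, 0, 16, 0, 75, 0, 0, 20, 0, 75, 0, 0, 20, 0, 75, 0, 0, 14, 0, 75]

```text
time: 27.63
eef_pos: [612.0, 127.3, 33.1]
ee_rot: [-2.904, -1.198, 0.0]
contact_force: [-0.0, 0.9, 0.7]
width: 0.825
grasp_force: 0.0
```

>>> jog_arm:
  rows: [0, 0, 7, 0, 75, 0, 0, 2, 0, 75, 0, 0, 0, 0, 75, 0, 0, 0, 0, 75, 0, 0, 0, 0, 75]

```text
time: 28.05
eef_pos: [612.9, 127.5, 26.4]
ee_rot: [2.904, 1.198, 0.002]
contact_force: [-0.0, -0.6, -0.5]
width: 0.825
grasp_force: 0.0
```

>>> jog_arm:
  rows: [0, 0, 0, 0, 42, 0, 0, 0, 0, 42, 0, 0, 0, 0, 42, 0, 0, 0, 0, 42, 0, 0, 0, 0, 42]

```text
time: 28.47
eef_pos: [612.2, 127.5, 25.5]
ee_rot: [-2.904, -1.198, -0.0]
contact_force: [-0.5, 0.8, 2.4]
width: 0.516
grasp_force: 30.0
```

>>> jog_arm:
  rows: [0, 0, 0, 0, 42, 0, 0, 0, 0, 42, 0, 0, 0, 0, 42, 0, 0, 0, 0, 42, 0, 0, 0, 0, 42]

```text
time: 28.88
eef_pos: [612.2, 127.5, 25.5]
ee_rot: [-2.904, -1.198, -0.0]
contact_force: [-1.5, 0.9, 5.0]
width: 0.513
grasp_force: 30.0
```

>>> jog_arm:
  rows: [0, 0, -4, 0, 42, 0, 0, -6, 0, 42, 0, 0, -12, 0, 42, 0, 0, -18, 0, 42, 0, 0, -25, 0, 42]

```text
time: 29.3
eef_pos: [611.2, 127.3, 90.5]
ee_rot: [-2.903, -1.198, 0.004]
contact_force: [0.0, 0.3, -4.9]
width: 0.514
grasp_force: 30.0
```

>>> jog_arm:
  rows: [0, 0, -25, 0, 42, 0, 0, -25, 0, 42, 0, 0, -25, 0, 42, 0, 0, -20, 0, 42, 0, 0, -10, 0, 42]

```text
time: 29.72
eef_pos: [613.1, 127.5, 199.1]
ee_rot: [2.903, 1.198, 0.006]
contact_force: [1.4, 0.5, -4.0]
width: 0.512
grasp_force: 30.0
```

>>> jog_arm:
  rows: [-10, 2.3, 0, 0, 42, -20, 4.6, 0, 0, 42, -25, 5.8, 0, 0, 42, -25, 5.8, 0, 0, 42, -25, 5.8, 0, 0, 42]

```text
time: 30.13
eef_pos: [553.0, 35.0, 194.3]
ee_rot: [-2.903, -1.199, 0.003]
contact_force: [1.4, 1.1, -3.8]
width: 0.516
grasp_force: 30.0
```

>>> jog_arm:
  rows: [-25, 5.8, 0, 0, 42, -25, 5.8, 0, 0, 42, -25, 5.8, 0, 0, 42, -25, 5.8, 0, 0, 42, -25, 5.8, 0, 0, 42]

```text
time: 30.55
eef_pos: [484.7, -73.5, 194.5]
ee_rot: [-2.903, -1.198, 0.002]
contact_force: [0.5, -1.1, -4.0]
width: 0.514
grasp_force: 30.0
```

>>> jog_arm:
  rows: [-25, 5.8, 0, 0, 42, -25, 5.8, 0, 0, 42, -25, 5.8, 0, 0, 42, -25, 5.8, 0, 0, 42, -25, 5.8, 0, 0, 42]

```text
time: 30.97
eef_pos: [416.6, -181.9, 194.6]
ee_rot: [-2.903, -1.198, 0.002]
contact_force: [0.5, -1.0, -4.4]
width: 0.514
grasp_force: 30.0
```

>>> jog_arm:
  rows: [-25, 5.8, 0, 0, 42, -25, 5.8, 0, 0, 42, -25, 5.8, 0, 0, 42, -25, 5.8, 0, 0, 42, -20, 4.6, 0, 0, 42]

```text
time: 31.38
eef_pos: [351.1, -286.5, 194.7]
ee_rot: [-2.903, -1.197, 0.001]
contact_force: [0.2, 0.4, -5.0]
width: 0.515
grasp_force: 30.0
```

>>> jog_arm:
  rows: [-10, 2.2, 0, 0, 42, 0, 0, 0, 0, 42, 0, 0, 0, 0, 42, 0, 0, 0, 0, 42, 0, 0, 0, 0, 42]

```text
time: 31.8
eef_pos: [347.8, -293.3, 195.2]
ee_rot: [-2.903, -1.2, 0.0]
contact_force: [-0.0, -0.2, -4.3]
width: 0.515
grasp_force: 30.0
```

```bash
python3 - <<'E'
from look import *
look("w11",[("body_stand",[(32,2,10)],(334,-317))],[([(4,60,68)],(334,-317))])
E
```

```text
31.9 [ 347.9  -293.52  195.37] [-2.9032 -1.2001 -0.    ] [ 0.2  0.6 -4.5]
body_stand 0.83 [284. 198.  58.  41.] [array([ 333.82, -316.25]), np.float64(0.49)]
```

>>> jog_arm:
  rows: [-13, 3, 0, 0, 42, -13.4, 3.5, 5, 0, 42, 0, 0, 12, 0, 42, 0, 0, 18, 0, 42, 0, 0, 15, 0, 42]

```text
time: 32.42
eef_pos: [333.5, -317.5, 144.8]
ee_rot: [2.904, 1.198, 0.0]
contact_force: [0.2, 0.8, -5.2]
width: 0.514
grasp_force: 30.0
```

>>> jog_arm:
  rows: [0, 0, 15, 0, 42, 0, 0, 15, 0, 42, 0, 0, 10, 0, 42, 0, 0, 5, 0, 42, 0, 0, 0, 0, 42]

```text
time: 32.83
eef_pos: [333.3, -317.0, 99.7]
ee_rot: [-2.902, -1.198, 0.001]
contact_force: [-0.4, 0.9, -4.3]
width: 0.517
grasp_force: 30.0
```

```bash
python3 - <<'E'
from look import *
look("w12",[("body_stand",[(32,2,10)],(334,-316.7))],[([(4,60,68)],(334,-316.7))])
E
```

```text
32.9333 [ 333.64 -317.52  100.74] [2.9037e+00 1.1986e+00 1.0000e-04] [ 0.2 -0.  -4.3]
body_stand 0.72 [278. 196.  75.  59.] [array([ 333.62, -316.43]), np.float64(0.51)]
body_stand 0.57 [374.  40. 124.  77.] [array([ -63.31, -240.34]), np.float64(0.99)]
```

View pics/w12.png

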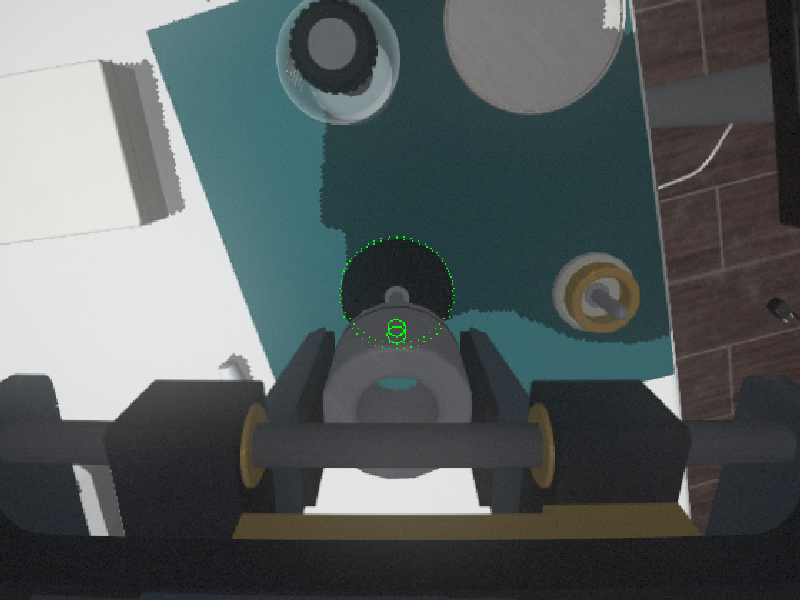

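>>> jog_arm:
  rows: [0.5, -0.5, 6, 0, 42, 0, 0, 10, 0, 42, 0, 0, 12, 0, 42, 0, 0, 12, 0, 42, 0, 0, 12, 0, 42]

```text
time: 33.45
eef_pos: [333.6, -316.9, 48.0]
ee_rot: [2.903, 1.198, 0.0]
contact_force: [0.9, 0.6, -4.5]
width: 0.516
grasp_force: 30.0
```

>>> jog_arm:
  rows: [0, 0, 10, 0, 42, 0, 0, 6, 0, 42, 0, 0, 4, 0, 42, 0, 0, 2, 0, 42, 0, 0, 1, 0, 42]

```text
time: 33.87
eef_pos: [333.5, -316.9, 25.4]
ee_rot: [2.904, 1.198, 0.0]
contact_force: [0.6, -0.6, -4.8]
width: 0.514
grasp_force: 30.0
```

>>> jog_arm:
  rows: [0, 0, 0, 0, 42, 0, 0, 0, 0, 42, 0, 0, 0, 0, 42, 0, 0, 0, 0, 42, 0, 0, 0, 0, 42]

```text
time: 34.28
eef_pos: [333.5, -316.8, 25.6]
ee_rot: [2.904, 1.198, 0.0]
contact_force: [-0.1, -0.4, -4.0]
width: 0.512
grasp_force: 30.0
```

>>> jog_arm:
  rows: [0, 0, 1, 0, 42, 0, 0, 1, 0, 42, 0, 0, 0.5, 0, 42, 0, 0, 0.5, 0, 42, 0, 0, 0, 0, 42]

```text
time: 34.7
eef_pos: [333.4, -316.7, 22.3]
ee_rot: [-2.904, -1.198, 0.0]
contact_force: [-1.1, -0.6, -4.3]
width: 0.517
grasp_force: 30.0
```

>>> jog_arm:
  rows: [0, 0, 0.3, 0, 42, 0, 0, 0.3, 0, 42, 0, 0, 0.2, 0, 42, 0, 0, 0, 0, 42, 0, 0, 0, 0, 42]

```text
time: 35.12
eef_pos: [333.4, -316.7, 21.6]
ee_rot: [-2.904, -1.198, 0.0]
contact_force: [-0.0, -0.0, -4.1]
width: 0.516
grasp_force: 30.0
```

>>> jog_arm:
  rows: [0, 0, 0.3, 0, 42, 0, 0, 0, 0, 42, 0, 0, 0, 0, 42, 0, 0, 0, 0, 42, 0, 0, 0, 0, 42]

```text
time: 35.53
eef_pos: [333.4, -316.7, 21.5]
ee_rot: [2.904, 1.198, 0.0]
contact_force: [-1.6, 1.1, 6.1]
width: 0.516
grasp_force: 30.0
```

>>> jog_arm:
  rows: [0, 0, 0.2, 0, 42, 0, 0, 0, 0, 42, 0, 0, 0, 0, 42, 0, 0, 0, 0, 42, 0, 0, 0, 0, 42]

```text
time: 35.95
eef_pos: [333.5, -316.8, 21.5]
ee_rot: [2.904, 1.198, 0.0]
contact_force: [-1.5, 1.9, 11.9]
width: 0.52
grasp_force: 30.0
```

>>> jog_arm:
  rows: [0, 0, -0.2, 0, 90, 0, 0, 0, 0, 90, 0, 0, 0, 0, 90, 0, 0, 0, 0, 90, 0, 0, 0, 0, 90]

```text
time: 36.37
eef_pos: [333.5, -316.8, 21.3]
ee_rot: [2.904, 1.198, 0.0]
contact_force: [-0.1, 0.0, -0.1]
width: 0.847
grasp_force: 0.0
```

>>> jog_arm:
  rows: [0, 0, -5, 0, 90, 0, 0, -15, 0, 90, 0, 0, -25, 0, 90, 0, 0, -30, 0, 90, 0, 0, -30, 0, 90]

```text
time: 36.78
eef_pos: [333.0, -316.2, 127.6]
ee_rot: [-2.903, -1.198, 0.001]
contact_force: [0.3, -0.4, -0.3]
width: 0.987
grasp_force: 0.0
```

>>> jog_arm:
  rows: [0, 0, -30, 0, 90, 0, 0, -25, 0, 90, 0, 0, -15, 0, 90, 0, 0, -5, 0, 90, 0, 0, 0, 0, 90]

```text
time: 37.2
eef_pos: [333.7, -317.1, 202.4]
ee_rot: [2.902, 1.198, 0.001]
contact_force: [-0.1, -0.3, 0.2]
width: 0.987
grasp_force: 0.0
```

```bash
python3 - <<'E'
from look import *
look("w13",[("die_body_c",[(25,10,55)],(333.7,-316.5)),("pan",[(45,2,6)],(481.5,-265))])
E
```

```text
37.3 [ 333.09 -316.34  200.53] [-2.9031e+00 -1.1981e+00  5.0000e-04] [ 0.2  0.8 -0.2]
die_body_c 0.93 [277. 187.  55.  58.] [array([ 332.55, -316.77]), np.float64(0.19)]
```

View pics/w13.png

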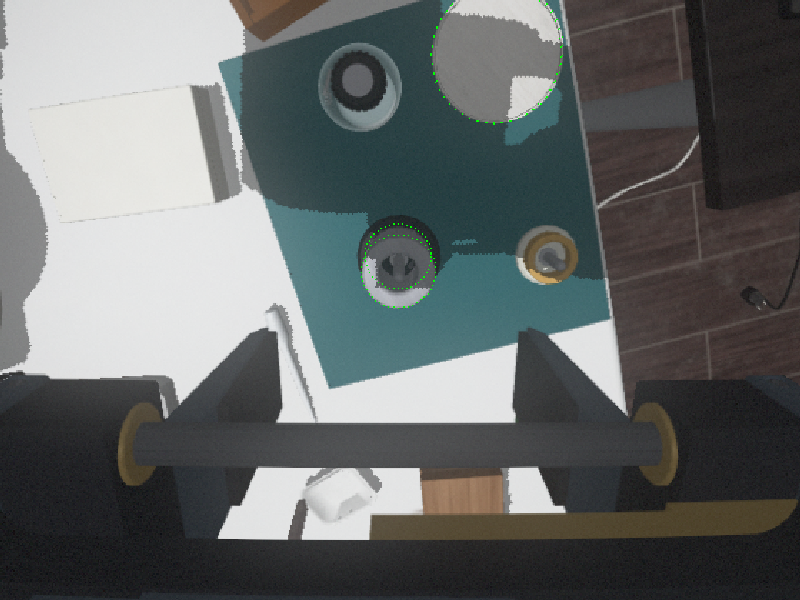

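>>> jog_arm:
  rows: [10, -2.3, 0, 0, 90, 20, -4.6, 0, 0, 90, 25, -5.8, 0, 0, 90, 25, -5.8, 0, 0, 90, 25, -5.8, 0, 0, 90]

```text
time: 37.87
eef_pos: [391.1, -223.8, 200.8]
ee_rot: [-2.903, -1.197, 0.001]
contact_force: [1.0, 0.2, 1.0]
width: 0.988
grasp_force: 0.0
```

>>> jog_arm:
  rows: [25, -5.8, 0, 0, 90, 25, -5.8, 0, 0, 90, 25, -5.8, 0, 0, 90, 25, -5.8, 0, 0, 90, 25, -5.8, 0, 0, 90]

```text
time: 38.28
eef_pos: [459.2, -114.8, 200.8]
ee_rot: [-2.903, -1.198, 0.001]
contact_force: [-0.2, 0.6, 0.6]
width: 0.985
grasp_force: 0.0
```

>>> jog_arm:
  rows: [25, -5.8, 0, 0, 90, 25, -5.8, 0, 0, 90, 25, -5.8, 0, 0, 90, 25, -5.8, 0, 0, 90, 25, -5.8, 0, 0, 90]

```text
time: 38.7
eef_pos: [527.2, -6.0, 200.6]
ee_rot: [-2.903, -1.199, 0.002]
contact_force: [-0.0, -0.5, -0.0]
width: 0.985
grasp_force: 0.0
```

>>> jog_arm:
  rows: [25, -5.8, 0, 0, 90, 25, -5.8, 0, 0, 90, 25, -5.8, 0, 0, 90, 25, -5.8, 5, 0, 90, 25, -5.8, 10, 0, 90]

```text
time: 39.12
eef_pos: [595.9, 102.7, 186.3]
ee_rot: [2.904, 1.199, 0.001]
contact_force: [1.0, -0.5, -0.6]
width: 0.982
grasp_force: 0.0
```

>>> jog_arm:
  rows: [20, -4.6, 15, 0, 90, 10, -2.3, 20, 0, 90, 0, 0, 20, 0, 90, 0, 0, 20, 0, 90, 0, 0, 10, 0, 90]

```text
time: 39.53
eef_pos: [609.9, 127.5, 98.2]
ee_rot: [-2.903, -1.199, 0.006]
contact_force: [-0.4, 0.0, -0.5]
width: 0.985
grasp_force: 0.0
```

```bash
python3 - <<'E'
from look import *
look("w14",[("base_c",[(32,0,14)],(611,127))],[([(11,14,19)],(611,127))])
C=cam("wrist")
im=cv2.imread("pics/w14_raw.png").astype(int)
m=(im[:,:,0]>im[:,:,2]+50).astype(np.uint8)
n,l,s,c=cv2.connectedComponentsWithStats(m); i=1+s[1:,4].argmax(); print(s[i],c[i])
ys,xs=np.where(l==i); j=ys.argmax()
for p in p2w(C,[(xs[j],ys[j]),(xs[xs.argmax()],ys[xs.argmax()])],8):
    d=p-np.array([611,127,8]); print(p.round(1),"tool xy rel",(.708*d[0]+.706*d[1]).round(1),(.706*d[0]-.708*d[1]).round(1))
E
```

```text
39.6333 [610.08 127.04  99.24] [-2.9028 -1.1982  0.0062] [ 0.5 -0.1  1. ]
base_c 0.6 [280. 204.  79.  79.] [array([610.98, 127.56]), np.float64(0.05)]
[169 135  15  12 105] [175.78095238 140.20952381]
[588.9 218.9   8. ] tool xy rel 49.3 -80.7
[599.  216.3   8. ] tool xy rel 54.6 -71.7
```

View pics/w14.png

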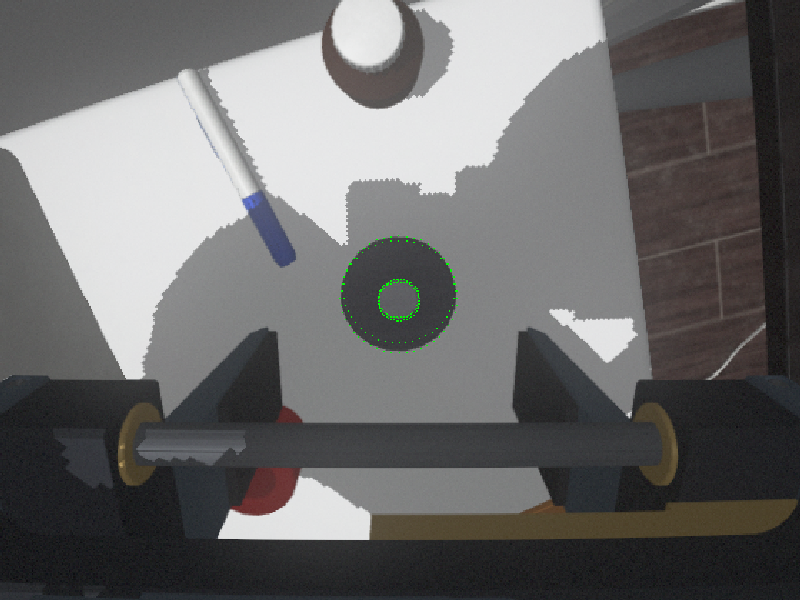

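>>> jog_arm:
  rows: [1, 0, 8, 0, 76, 0, 0, 16, 0, 76, 0, 0, 20, 0, 76, 0, 0, 16, 0, 76, 0, 0, 12, 0, 76]

```text
time: 40.15
eef_pos: [612.4, 127.4, 28.6]
ee_rot: [2.904, 1.198, 0.001]
contact_force: [-0.4, 0.3, 0.5]
width: 0.837
grasp_force: 0.0
```

>>> jog_arm:
  rows: [0, 0, 8, 0, 76, 0, 0, 5, 0, 76, 0, 0, 2, 0, 76, 0, 0, 0, 0, 76, 0, 0, 0, 0, 76]

```text
time: 40.57
eef_pos: [612.8, 127.5, 15.0]
ee_rot: [2.904, 1.198, 0.001]
contact_force: [-0.3, -0.4, 0.4]
width: 0.831
grasp_force: 0.0
```

>>> jog_arm:
  rows: [0, 0, 0, 0, 76, 0, 0, 0, 0, 76, 0, 0, 0, 0, 76, 0, 0, 0, 0, 76, 0, 0, 0, 0, 76]

```text
time: 40.98
eef_pos: [612.4, 127.5, 14.4]
ee_rot: [2.904, 1.198, 0.0]
contact_force: [0.8, 0.9, 0.5]
width: 0.834
grasp_force: 0.0
```

>>> jog_arm:
  rows: [-0.8, -0.8, 4, 0, 76, 0, 0, 4, 0, 76, 0, 0, 2, 0, 76, 0, 0, 1, 0, 76, 0, 0, 0, 0, 76]

```text
time: 41.4
eef_pos: [611.0, 127.4, 2.9]
ee_rot: [-2.904, -1.198, 0.001]
contact_force: [0.1, -0.7, -0.5]
width: 0.832
grasp_force: 0.0
```

>>> jog_arm:
  rows: [0, 0, 0, 0, 76, 0, 0, 0, 0, 58, 0, 0, 0, 0, 58, 0, 0, 0, 0, 58, 0, 0, 0, 0, 58]

```text
time: 41.82
eef_pos: [611.3, 127.5, 3.4]
ee_rot: [2.904, 1.198, 0.0]
contact_force: [0.5, 0.1, 0.9]
width: 0.681
grasp_force: 30.0
```

>>> jog_arm:
  rows: [0, 0, 0, 0, 58, 0, 0, 0, 0, 58, 0, 0, 0, 0, 58, 0, 0, 0, 0, 58, 0, 0, 0, 0, 58]

```text
time: 42.23
eef_pos: [611.3, 127.5, 3.4]
ee_rot: [2.904, 1.198, 0.0]
contact_force: [0.1, 0.6, 3.5]
width: 0.68
grasp_force: 30.0
```

>>> jog_arm:
  rows: [0, 0, -4, 0, 58, 0, 0, -8, 0, 58, 0, 0, -14, 0, 58, 0, 0, -20, 0, 58, 0, 0, -25, 0, 58]

```text
time: 42.65
eef_pos: [610.1, 127.3, 74.4]
ee_rot: [-2.903, -1.198, 0.004]
contact_force: [0.7, -0.5, -3.8]
width: 0.679
grasp_force: 30.0
```

>>> jog_arm:
  rows: [0, 0, -25, 0, 58, 0, 0, -25, 0, 58, 0, 0, -25, 0, 58, 0, 0, -18, 0, 58, 0, 0, -8, 0, 58]

```text
time: 43.07
eef_pos: [612.1, 127.5, 178.5]
ee_rot: [2.903, 1.198, 0.005]
contact_force: [-0.0, 0.6, -3.4]
width: 0.685
grasp_force: 30.0
```

>>> jog_arm:
  rows: [-10, 5, 0, 0, 58, -20, 10, 0, 0, 58, -25, 12.6, 0, 0, 58, -25, 12.6, 0, 0, 58, -25, 12.6, 0, 0, 58]

```text
time: 43.48
eef_pos: [572.3, 14.6, 174.0]
ee_rot: [-2.903, -1.199, 0.003]
contact_force: [1.2, -0.8, -4.0]
width: 0.681
grasp_force: 30.0
```

>>> jog_arm:
  rows: [-25, 12.6, 0, 0, 58, -25, 12.6, 0, 0, 58, -25, 12.6, 0, 0, 58, -25, 12.6, 0, 0, 58, -25, 12.6, 0, 0, 58]

```text
time: 43.9
eef_pos: [527.9, -118.2, 174.1]
ee_rot: [-2.903, -1.198, 0.003]
contact_force: [0.5, -0.3, -3.5]
width: 0.684
grasp_force: 30.0
```

>>> jog_arm:
  rows: [-25, 12.6, 0, 0, 58, -25, 12.6, 0, 0, 58, -25, 12.6, 0, 0, 58, -25, 12.6, 0, 0, 58, -25, 12.6, 0, 0, 58]

```text
time: 44.32
eef_pos: [483.8, -250.8, 174.1]
ee_rot: [-2.902, -1.197, 0.002]
contact_force: [0.3, -0.5, -3.6]
width: 0.682
grasp_force: 30.0
```

>>> jog_arm:
  rows: [-10, 5, 0, 0, 58, -4, 2, 0, 0, 58, 0, 0, 0, 0, 58, 0, 0, 0, 0, 58, 0, 0, 0, 0, 58]

```text
time: 44.73
eef_pos: [480.7, -263.4, 175.0]
ee_rot: [-2.903, -1.199, 0.0]
contact_force: [0.0, -0.5, -3.2]
width: 0.683
grasp_force: 30.0
```

```bash
python3 - <<'E'
from look import *
look("w15",[("pan",[(45,2,6)],(481.5,-265))])
E
```

```text
44.8333 [ 480.9  -263.52  175.23] [-2.9030e+00 -1.2002e+00  1.0000e-04] [ 0.3 -0.5 -3.5]
pan 0.65 [283. 178.  83.  66.] [array([ 482.83, -264.12]), np.float64(0.26)]
```

>>> jog_arm:
  rows: [0, 0, 5, 0.112, 58, 0, 0, 10, 0.112, 58, 0, 0, 10, 0.112, 58, 0, 0, 10, 0.112, 58, 0, 0, 5, 0.112, 58]

```text
time: 45.35
eef_pos: [480.4, -263.9, 134.3]
ee_rot: [-3.122, -0.341, 0.001]
contact_force: [-0.5, 0.2, -3.8]
width: 0.682
grasp_force: 30.0
```

>>> jog_arm:
  rows: [0, 0, 0, 0.112, 58, 0, 0, 0, 0.112, 58, 0, 0, 0, 0, 58, 0, 0, 0, 0, 58, 0, 0, 0, 0, 58]

```text
time: 45.77
eef_pos: [480.8, -264.4, 135.4]
ee_rot: [3.141, 0.005, 0.0]
contact_force: [0.7, 0.5, -3.8]
width: 0.682
grasp_force: 30.0
```

```bash
python3 - <<'E'
from look import *
look("w16",[("pan",[(45,2,6)],(481.5,-265))])
C=cam("wrist"); print(R.from_rotvec(robot.read_state()["ee_rot"]).as_matrix().round(3)[:, :2])
im=cv2.imread("pics/w16.png")
E
```

```text
45.8667 [ 480.7  -264.43  135.37] [3.1415e+00 2.5000e-03 2.0000e-04] [-0.1  0.5 -4.4]
[[ 1.  0.]
 [ 0. -1.]
 [ 0.  0.]]
```

View pics/w16.png

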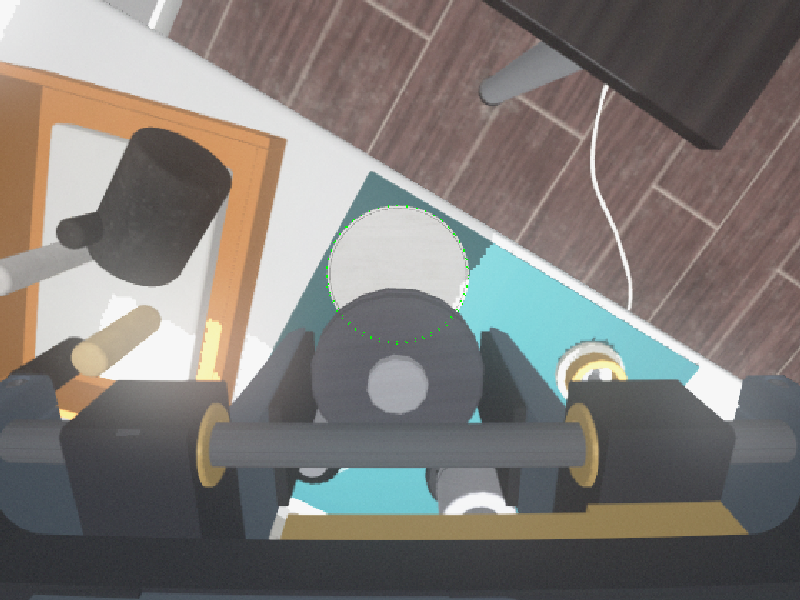

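>>> jog_arm:
  rows: [0.8, 0.6, 8, 0, 58, 0, 0, 16, 0, 58, 0, 0, 20, 0, 58, 0, 0, 20, 0, 58, 0, 0, 18, 0, 58]

```text
time: 46.38
eef_pos: [481.3, -265.0, 51.8]
ee_rot: [-3.141, 0.001, 0.0]
contact_force: [-0.2, -1.0, -3.2]
width: 0.685
grasp_force: 30.0
```

>>> jog_arm:
  rows: [0, 0, 14, 0, 58, 0, 0, 9, 0, 58, 0, 0, 6, 0, 58, 0, 0, 4, 0, 58, 0, 0, 2, 0, 58]

```text
time: 46.8
eef_pos: [481.6, -265.2, 18.1]
ee_rot: [3.142, -0.002, 0.0]
contact_force: [0.6, 0.5, -4.2]
width: 0.681
grasp_force: 30.0
```

>>> jog_arm:
  rows: [0, 0, 1, 0, 58, 0, 0, 1, 0, 58, 0, 0, 0, 0, 58, 0, 0, 0, 0, 58, 0, 0, 0, 0, 58]

```text
time: 47.22
eef_pos: [481.7, -265.2, 16.7]
ee_rot: [3.141, -0.002, 0.001]
contact_force: [-1.2, -0.7, -3.8]
width: 0.68
grasp_force: 30.0
```

>>> jog_arm:
  rows: [0, 0, 2, 0, 58, 0, 0, 1.5, 0, 58, 0, 0, 1, 0, 58, 0, 0, 0.5, 0, 58, 0, 0, 0, 0, 58]

```text
time: 47.63
eef_pos: [481.3, -265.0, 11.1]
ee_rot: [-3.141, 0.002, 0.0]
contact_force: [0.7, 0.1, -3.0]
width: 0.685
grasp_force: 30.0
```

>>> jog_arm:
  rows: [0, 0, 0.5, 0, 58, 0, 0, 0.5, 0, 58, 0, 0, 0.3, 0, 58, 0, 0, 0, 0, 58, 0, 0, 0, 0, 58]

```text
time: 48.05
eef_pos: [481.4, -265.1, 10.0]
ee_rot: [3.142, -0.002, 0.0]
contact_force: [0.8, -0.1, -4.5]
width: 0.682
grasp_force: 30.0
```

>>> jog_arm:
  rows: [0, 0, 0.3, 0, 58, 0, 0, 0, 0, 58, 0, 0, 0.2, 0, 58, 0, 0, 0, 0, 58, 0, 0, 0, 0, 58]

```text
time: 48.47
eef_pos: [481.5, -265.1, 9.9]
ee_rot: [3.141, -0.002, 0.0]
contact_force: [-2.2, 0.7, 7.4]
width: 0.684
grasp_force: 30.0
```

>>> jog_arm:
  rows: [0, 0, 0.2, 0, 58, 0, 0, 0, 0, 58, 0, 0, 0, 0, 58, 0, 0, 0, 0, 58, 0, 0, 0, 0, 58]

```text
time: 48.88
eef_pos: [481.5, -265.1, 9.8]
ee_rot: [3.141, -0.002, 0.001]
contact_force: [-2.3, 1.7, 10.0]
width: 0.678
grasp_force: 30.0
```

>>> jog_arm:
  rows: [0, 0, -0.2, 0, 58, 0, 0, 0, 0, 78, 0, 0, 0, 0, 78, 0, 0, 0, 0, 78, 0, 0, 0, 0, 78]

```text
time: 49.3
eef_pos: [481.5, -265.2, 9.5]
ee_rot: [3.142, -0.002, 0.0]
contact_force: [-0.7, -0.6, -1.2]
width: 0.851
grasp_force: 0.0
```

>>> jog_arm:
  rows: [0, 0, -4, 0, 78, 0, 0, -10, 0, 78, 0, 0, -20, 0, 78, 0, 0, -25, 0, 78, 0, 0, -25, 0, 78]

```text
time: 49.72
eef_pos: [481.2, -264.9, 95.0]
ee_rot: [-3.141, 0.002, 0.001]
contact_force: [1.1, -0.2, -0.5]
width: 0.856
grasp_force: 0.0
```

>>> jog_arm:
  rows: [0, 0, -30, 0, 78, 0, 0, -30, 0, 78, 0, 0, -30, 0, 78, 0, 0, -25, 0, 78, 0, 0, -10, 0, 78]

```text
time: 50.13
eef_pos: [482.4, -265.8, 223.0]
ee_rot: [3.139, -0.002, 0.007]
contact_force: [1.3, -0.7, 1.1]
width: 0.855
grasp_force: 0.0
```

```bash
python3 - <<'E'
from look import *
look("w17",[("base_c",[(32,6,20)],(481.5,-265)),("pan",[(45,2,6)],(481.5,-265)),("plunger_c",[(15,67,83)],(399.5,-219)),("die_body_c",[(25,10,55)],(333.5,-316.7)),("ring_c",[(19,10,24)],(413.7,-395.5))])
E
```

```text
50.2333 [ 482.17 -265.6   220.86] [ 3.1393e+00 -1.8000e-03  5.1000e-03] [-0.8  0.8 -0.6]
base_c 0.84 [278. 178.  60.  55.] [array([ 480.8 , -265.39]), np.float64(0.05)]
pan 0.74 [280. 175.  78.  75.] [array([ 481.97, -264.82]), np.float64(1.26)]
plunger_c 0.86 [233. 265.  30.  42.] [array([ 403.3 , -219.65]), np.float64(0.11)]
die_body_c 0.57 [319. 304.  42.  53.] [array([ 333.22, -317.09]), np.float64(1.89)]
ring_c 0.57 [388. 235.  32.  36.] [array([ 414.85, -395.57]), np.float64(0.66)]
```

View pics/w17.png

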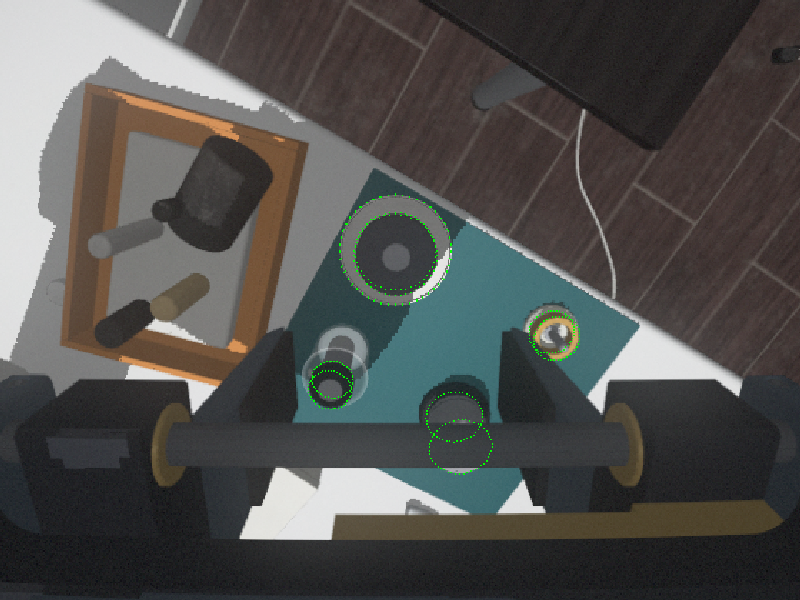

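The base is centred in the pan at (396,257). The ring (553,335), the die body (457,430) and the plunger (331,387) are all in their places. The gripper is clear of everything, so I'm handing the job in.

```bash
python3 -c "
from rig import robot
print(robot.job_done())"
```

```text
the job is handed in; nothing more can be done
None
```

The die is taken apart in the order asked: plunger in the beaker, ring on the white stand, die body on the black stand, base in the middle of the pan. Each part was set down gently and let go, the amber bottle was not touched, and the job was handed in at about 50 s.

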